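# Punch the two drill spots of a bent bracket

## Task

Take the blue-handled spring-loaded centre punch from its leaning cradle and mark the two red drill spots of the bent bracket: first the one on the flat foot, then the one on the sloping leg. Each time hold the punch square to the metal face, press its tip on the dot until the bracket, which may stand a little proud, bears on its bed and the hidden spring snaps, and then stop, never leaning on it hard. Put the punch back in its cradle with its collar resting on the vee as before, and leave the other things on the worktop where they are.

Things in the scene. Friction and masses are not known exactly. Their poses are not given: they have to be found in the camera images.
- punch_grip (a point): centre of the handle of the centre punch (round, 146 mm long, about 0.25 kg, loose), 113 mm from the unpressed tip; z along its axis away from the tip. From the tip: nose 0-22 mm, steel barrel to 82 mm (22 mm thick), blue collar to 88 mm (38 mm thick), blue handle with dark rings to 138 mm (24 mm thick; grip here, fingertips just above the collar), cap to 146 mm.
- punch_tip (a point): end of the punch's nose (8 mm thick, 6 mm round end), moves with it; z along the axis. The nose slides up to 13 mm into the barrel: resistance starts at 1.5 N, climbs to about 11 N at 5-6 mm, then gives way to about 6 N at 11 mm; at 8 mm it has snapped; hard stop at 13 mm. It springs out again by itself.
- cradle_seat (a point): where punch_grip is while the punch rests in its fixed grey cradle (base 120x80x14 mm). z: the punch's axis there, leaning 25 degrees from vertical, top roughly towards the robot; y level. The collar rests on the top end of a vee, 50 mm long, 31 mm below this point along -z. The vee is on the -x side of the barrel, open towards +x (forwards and up).
- spot_flat (a point): red dot, 10 mm, with a scribed cross, on the level foot of the aluminium bracket, on its surface; z up, x along the bracket towards its sloping leg. The bracket (strip 40 mm wide) is held by friction between two jaws on a fixed wooden board, proud of its bed by an unknown gap (0-8 mm): a push of about 4 N sinks it, both dots together, until it bears.
- spot_slope (a point): red dot, 10 mm, with a scribed cross on the bracket's leg, on its surface; z is the face's normal, x points up the slope, y level. The leg climbs at 25 degrees away from the robot, so the normal leans 25 degrees towards the robot.
- board: the fixed wooden board 220x110x18 mm that carries the bracket; origin at the centre of its underside, z up.
- punch: the punch as a whole; origin at its unpressed tip, z along its axis towards the handle.
- tape: roll of beige tape lying flat, 96 mm across, 25 mm tall; origin at the centre of its underside. Bystander.
- mug: mug with green stripes, 91 mm tall; origin at the centre of its underside. Bystander.
- soup: green soup tin, 75 mm across, 58 mm tall; origin at the centre of its underside. Bystander.

How it is judged:
On the way, in this order (a step that is already met when the one before it is completed fails the run):
1. the punch, square to the flat foot within 10 degrees and within 6 mm of its dot, is pressed past its snap (8 mm) (distance between punch_tip and spot_flat below 0.006 m and angle between the z axis of punch_grip and the z axis of spot_flat, either way round below 0.17 rad and z of punch_tip in the frame of punch_grip above -0.105 m), for 0.05 s.
2. the punch, square to the sloping leg within 10 degrees and within 6 mm of its dot, is pressed past its snap (8 mm) (distance between punch_tip and spot_slope below 0.006 m and angle between the z axis of punch_grip and the z axis of spot_slope, either way round below 0.17 rad and z of punch_tip in the frame of punch_grip above -0.105 m), for 0.05 s.
At the end, for the whole second after the job is handed in: The punch rests in its cradle again, its handle within 10 mm of where it was in the cradle and its axis within 7 degrees of the cradle's, at rest and released (distance between punch_grip and cradle_seat below 0.01 m and angle between the z axis of punch_grip and the z axis of cradle_seat, either way round below 0.12 rad and linear speed of punch below 0.02 m/s); the robot touches nothing.
It fails at once if the punch is pressed against the board or bracket with more than 30 N (contact force between punch and board above 30 N).
It fails at once if a bystander (tape roll, mug, soup tin) is moved by more than 40 mm (distance of any of tape, mug, soup from where it was at the start of the episode above 0.04 m).
It also fails if it takes over 72 s, if anything falls off the work surface, if the arm or the gripper's body presses on something with over 40 N, if the wrist force passes 120 N, or if a joint passes its speed limit or range.

## Robot

A 6-joint arm with a two-finger parallel gripper is mounted at the origin on a cart in front of the work surface, level with it; the furniture and walls round the work are solid. World frame = base frame: x ahead of the robot, y to its left, z up, the work surface at z = 0. Lengths are in m, angles in rad, forces in N, time in s.
With the tool pointing down it reaches from about 0.375 to 0.9 m from the base axis. Payload 3.1 kg.
Tool frame: the origin (TCP) lies at the very end of the fingers, on their centre line; the grasp point (between the pads) lies 19 mm behind it (env.grip_point_offset is the distance from the TCP to the grasp point, in m); z points along the fingers, y is the line along which they close (so a half turn about z gives the same grasp; the last joint's range is limited). The gripper opens to 87 mm and grips with 3 to 60 N. Pads are 19 mm wide; open, the fingers measure 117 mm over their backs; the gripper's body (75 mm by 190 mm) begins 51 mm behind the grasp point.
Start: joints at [-1.417, 0.527, 1.433, -0, 1.181, -0.178], TCP at [0.204, -0.591, 0.223] pointing down, gripper open.
Joint ranges: [-3.08, 3.08], [-0.75, 2.2], [0.22, 2.44], [-1.43, 4.57], [0, 2.65], [-2.85, 2.85]. Speed limits (rad/s): [2.79, 2.79, 3.14, 3.14, 3.14, 3.14].

## Interface

Orientations are given as a 3x3 rotation matrix whose columns are the frame's x, y, z axes.
In Python, from rig import env, grab_frame, camera_info gives the robot as it stands. The module is installed in compiled form; this text tells all that it offers.
- The arm moves only by the tool drive_tool, never from a script. Its argument "series" is a list of rows, each an object of numbers: "x", "y", "z": the shift along the tool's x, y, z normalised to -1 to 1, where 1 is 0.1 m; "ax", "ay", "az": the turn, a rotation vector about the tool's x, y, z normalised to -1 to 1, where 1 is 0.5 rad; "gripper": the finger opening in mm, from 0 to 87. A call has 1 to 20 rows; each row shifts and turns the commanded pose from where the row before left it, along the tool's axes as they then stand; what a row does not reach is not made up. A row lasts 1/12 s, in which the tool goes at most 41.7 mm and 7.16 degrees, less where a joint would pass 70% of its speed; a pose out of reach is approached as far as the arm can. A call with a number of a shift or a turn outside -1 to 1 is refused whole. A call with a gripper value outside its range is refused whole. The fingers move at their own pace and stop on an object; "newtons" is the grip in N (left out, the last holds). Time passes only in rows, so rows that do not move let the fingers close. It gives the time, the measured TCP pose, the force, the opening and the grip force at its end, in the units of the state.
- env.state(): the state, without advancing time (a new reading comes with each control period).
- grab_frame(name): name is "scene" or "top" or "wrist"; returns the picture (420x560x3 uint8, red, green, blue); there is no depth.
- camera_info(name): a dict with "fx", "fy", "cx", "cy" (pixels), "k1" (the pictures are not rectified: a ray, as slopes to the right and down, at radius r is drawn at 1 + k1 r^2 times it, then the intrinsics apply), "extrinsics" (4x4, takes a point from camera to world coordinates). Camera axes: x right, y up, looking along -z (the intrinsics and any distortion apply to the point x, -y, -z); pixel columns grow to the right and rows downward; lengths in m; the calibration is good to about 2 mm. A picture is of the moment at which its call begins: read the wrist's pose just before it. camera_info takes no time and is no camera call; for the wrist camera it gives the pose at the moment of the call.
- env.finish_job(): hands the job in; it is judged then, once.
The state is a dict: "time": time; "qpos": joint angles; "qvel": joint speeds; "tau": joint torques, N m; "ee_pos": TCP position; "tool_rot": TCP orientation; "contact_force": force on the tool from outside, world axes, zero at the start; "torque": the same for the moment, N m; "finger_gap": finger opening in m; "finger_force": force on a finger pad.
Only numpy, scipy, OpenCV 4.12 (cv2) and the standard library are available. Lean on these libraries where they do the work, as an engineer would, in place of code of your own. Each camera call takes 0.05 s, during which the arm holds its last target. There are 200 camera calls.

## Working session

There is one attempt and no reset: what is moved stays moved. The work goes in short steps, Python scripts to look and compute and a tool call to move; the robot and the scene stay as the last step left them, time stands still between calls to the robot, and variables do not carry over. Pictures are saved under pics/ and viewed, at most 10 in all, crops included, and the job is handed in when it is done.

Besides the shell and the picture viewer there is one more tool, called after "Emit:" as name(argument=value, ...), one argument or row to a line, values as JSON. drive_tool: Moves the arm, as the interface text tells. Scaled input: -1 to 1 covers 0.1 m each way for a shift and 0.5 rad each way for a turn. Its arguments: {"type":"object","properties":{"series":{"type":"array"},"newtons":{"type":"number"}},"required":["series"]}

```bash
mkdir -p pics
cat > h.py <<'E'
import numpy as np, cv2
from rig import env, grab_frame, camera_info
def K(c): return np.array([[c['fx'],0,c['cx']],[0,c['fy'],c['cy']],[0,0,1.]]), np.array([c['k1'],0,0,0.])
def ray(c,uv):
    k,d=K(c); p=cv2.undistortPoints(np.array([[uv]],float),k,d)[0,0]
    E=np.array(c['extrinsics']); v=E[:3,:3]@np.array([p[0],-p[1],-1]); return E[:3,3],v/np.linalg.norm(v)
def onz(c,uv,z):
    o,v=ray(c,uv); return o+v*(z-o[2])/v[2]
def tri(obs):
    A=np.zeros((3,3));b=np.zeros(3)
    for c,uv in obs:
        o,v=ray(c,uv);M=np.eye(3)-np.outer(v,v);A+=M;b+=M@o
    x=np.linalg.solve(A,b)
    return x,[np.linalg.norm(np.cross(x-ray(c,uv)[0],ray(c,uv)[1])) for c,uv in obs]
def proj(c,P):
    E=np.array(c['extrinsics']);p=(np.asarray(P)-E[:3,3])@E[:3,:3]; k,d=K(c)
    q=p*[1,-1,-1]; return cv2.projectPoints(q.reshape(1,1,3),np.zeros(3),np.zeros(3),k,d)[0][0,0]
def save(n,f): 
    im=grab_frame(n); cv2.imwrite('pics/'+f,im[:,:,::-1]); return im
E
python3 - <<'E'
from h import *
a=save('scene','s0.png');b=save('top','t0.png')
for n in('scene','top','wrist'):
    c=camera_info(n);print(n,{k:np.round(v,3).tolist() for k,v in c.items()})
s=env.state();print(s['time'],s['ee_pos'],s['tool_rot'],s['finger_gap'],env.grip_point_offset)
E
```

```text
scene {'fx': 411.62, 'fy': 411.62, 'cx': 279.838, 'cy': 211.754, 'k1': 0.016, 'extrinsics': [[-0.799, 0.374, -0.471, 0.16], [-0.601, -0.478, 0.641, 0.595], [0.014, 0.795, 0.607, 0.686], [0.0, 0.0, 0.0, 1.0]]}
top {'fx': 428.102, 'fy': 428.102, 'cx': 280.942, 'cy': 208.894, 'k1': 0.0, 'extrinsics': [[0.009, 0.993, -0.119, 0.528], [-1.0, 0.007, -0.015, -0.015], [-0.014, 0.119, 0.993, 0.975], [0.0, 0.0, 0.0, 1.0]]}
wrist {'fx': 295.423, 'fy': 295.423, 'cx': 280.724, 'cy': 204.021, 'k1': -0.045, 'extrinsics': [[0.327, 0.917, 0.23, 0.267], [-0.945, 0.317, 0.077, -0.57], [-0.002, -0.242, 0.97, 0.384], [0.0, 0.0, 0.0, 1.0]]}
0.1 [ 0.20352478 -0.59023232  0.2216768 ] [[ 9.45431316e-01  3.25821313e-01 -3.13271690e-04]
 [ 3.25821295e-01 -9.45429415e-01  1.92467624e-03]
 [ 3.30924269e-04 -1.92171978e-03 -9.99998099e-01]] 0.08675099269594688 0.0187
```

View pics/s0.png

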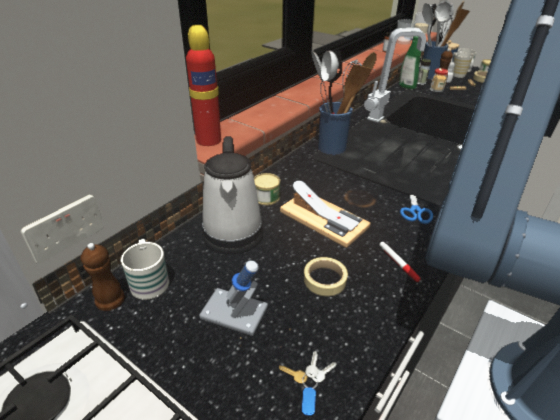

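View pics/t0.png

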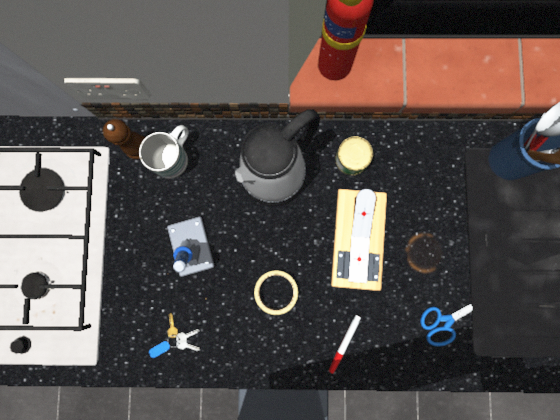

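The scene view shows the cradle with the punch at about (235,300) and the bracket board at (325,215). The top view shows the punch cap at (180,266), the flat dot at (360,259) and the slope dot at (364,213). Next I'll make magnified crops of both areas.

Run:
```python
from h import *
a=cv2.imread('pics/s0.png');b=cv2.imread('pics/t0.png')
def red(im,box,n):
    x0,y0,x1,y1=box;r=im[y0:y1,x0:x1].astype(int);m=((r[...,2]>130)&(r[...,2]-r[...,1]>60)&(r[...,2]-r[...,0]>60)).astype(np.uint8)
    k,l,s,c=cv2.connectedComponentsWithStats(m)
    for i in range(1,k): print(n,s[i,4],(c[i]+[x0,y0]).round(2))
red(a,(285,175,375,245),'scene');red(b,(330,185,390,290),'top')
def crop(im,x,y,w,h,f): return cv2.resize(im[y:y+h,x:x+w],None,fx=f,fy=f,interpolation=cv2.INTER_CUBIC)
m=np.zeros((600,800,3),np.uint8)
for i,(im,x,y,w,h) in enumerate([(a,195,250,80,60*4//4+22),(a,275,170,100,75),(b,160,210,60,75),(b,325,180,70,115)]):
    f=min(400/w,300/h);c=crop(im,x,y,w,h,f);Y,X=(i//2)*300,(i%2)*400;c=c[:300,:400];m[Y:Y+c.shape[0],X:X+c.shape[1]]=c;print(i,x,y,round(f,3))
cv2.imwrite('pics/m0.png',m)
```

```text
scene 6 [309.  195.5]
scene 5 [338.2 217.4]
top 14 [363.5  213.29]
top 12 [358.75 258.67]
0 195 250 3.659
1 275 170 4.0
2 160 210 4.0
3 325 180 2.609
```

View pics/m0.png

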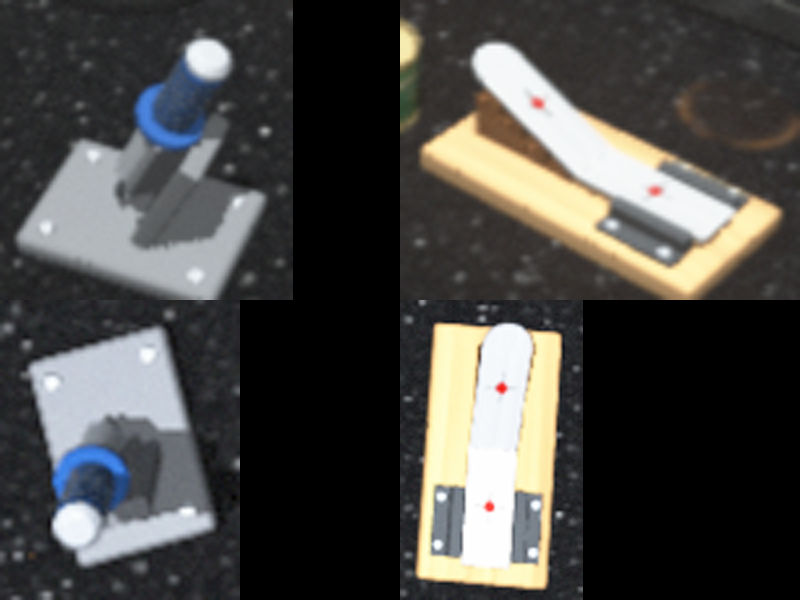

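The crops show the leaning punch, with its collar at scene (241.5,282) and top (182.8,255.8), and its cap end at scene (251.8,266.4) and top (179,266). The two dots were found by colour. Now I'll triangulate these.

Run:
```python
from h import *
S,T=camera_info('scene'),camera_info('top')
for n,s,t in[('flat',(338.2,217.4),(358.75,258.67)),('slope',(309,195.5),(363.5,213.29)),('collar',(241.5,282),(182.75,255.75)),('cap',(251.8,266.4),(179,266))]:
    x,e=tri([(S,s),(T,t)]);print(n,x.round(4),np.round(e,4))
def Y(l,z,off,f):
    P=[onz(T,(off[0]+p[0]/f,off[1]+(p[1]-300)/f),z) for p in l];print(np.round(P,3).tolist(),'c',np.mean(P,0).round(4))
    for i in range(4): d=P[(i+1)%4]-P[i];print(np.linalg.norm(d).round(4),np.degrees(np.arctan2(d[1],d[0])).round(1))
Y([(28,365),(163,327),(215,523),(80,566)],.014,(160,210),4)
Y([(434-400,323),(561-400,332),(546-400,589),(417-400,576)],.018,(325,180),2.609)
for n,p,z in[('tape',(276,292),.025),('soup',(354.5,155),.058),('mug',(163,155),.09)]:print(n,onz(T,p,z).round(3))
```

```text
flat [ 0.5335 -0.1706  0.031 ] [0.001 0.001]
slope [ 0.6308 -0.1783  0.0536] [0.0009 0.0009]
collar [0.5364 0.1989 0.1016] [0.0016 0.0016]
cap [0.5156 0.1927 0.1513] [0.0006 0.0006]
[[0.602, 0.257, 0.014], [0.624, 0.182, 0.014], [0.514, 0.149, 0.014], [0.49, 0.224, 0.014]] c [0.5574 0.203  0.014 ]
0.079 -73.7
0.1144 -163.5
0.0786 108.1
0.1169 16.7
[[0.689, -0.129, 0.018], [0.682, -0.238, 0.018], [0.463, -0.221, 0.018], [0.473, -0.113, 0.018]] c [ 0.5769 -0.175   0.018 ]
0.1097 -93.7
0.2196 175.6
0.1087 84.9
0.2169 -4.2
tape [0.459 0.009 0.025]
soup [ 0.758 -0.16   0.058]
mug [0.747 0.251 0.09 ]
```

```bash
cat >> h.py <<'E'
from scipy.spatial.transform import Rotation as Ro
def axes(az,tilt):  # tool frame: z = down leaning forward by tilt towards azimuth az (deg), y level
    a,t=np.radians([az,tilt]);h=np.array([np.cos(a),np.sin(a),0]);z=np.array([0,0,-1.])*np.cos(t)+h*np.sin(t)
    y=np.cross(z,h);y/=np.linalg.norm(y);return np.c_[np.cross(y,z),y,z]
def go(P,R):  # turn first (tool frame), then shift in turned frame; normalised totals
    s=env.state();R0=s['tool_rot'];rv=Ro.from_matrix(R0.T@R).as_rotvec()/.5
    print('turn',rv.round(3),'then shift',(R.T@(np.asarray(P)-s['ee_pos'])/.1).round(3),'| shift before',(R0.T@(np.asarray(P)-s['ee_pos'])/.1).round(3))
E
python3 - <<'E'
from h import *
R=axes(16.5,25);print(R.round(3))
go([.46,.17,.28],R)
S,T=camera_info('scene'),camera_info('top')
print('kettle top/front', onz(T,(272,150),.19).round(3),onz(T,(275,198),0.03).round(3),onz(T,(237,175),.12).round(3))
E
```

```text
[[ 0.869  0.284  0.405]
 [ 0.257 -0.959  0.12 ]
 [ 0.423  0.    -0.906]]
turn [-0.023  0.872  0.086] then shift [ 4.432 -6.561  1.423] | shift before [ 4.902 -6.353 -0.569]
kettle top/front [0.733 0.015 0.19 ] [0.666 0.013 0.03 ] [0.699 0.089 0.12 ]
```

Emit:
drive_tool(
  series=[
    {"x": 0.2,"y": -0.26,"z": -0.03,"gripper": 87},
    {"x": 0.2,"y": -0.26,"z": -0.03},
    {"x": 0.2,"y": -0.26,"z": -0.03},
    {"x": 0.2,"y": -0.26,"z": -0.03},
    {"x": 0.2,"y": -0.26,"z": -0.03},
    {"x": 0.2,"y": -0.26,"z": -0.03},
    {"x": 0.2,"y": -0.26,"z": -0.03},
    {"x": 0.2,"y": -0.26,"z": -0.03},
    {"x": 0.2,"y": -0.26,"z": -0.03},
    {"x": 0.2,"y": -0.26,"z": -0.03},
    {"x": 0.2,"y": -0.26,"z": -0.03},
    {"x": 0.2,"y": -0.26,"z": -0.03},
    {"x": 0.2,"y": -0.26,"z": -0.03},
    {"x": 0.2,"y": -0.26,"z": -0.03},
    {"x": 0.2,"y": -0.26,"z": -0.03},
    {"x": 0.2,"y": -0.26,"z": -0.03},
    {"x": 0.2,"y": -0.26,"z": -0.03},
    {"x": 0.2,"y": -0.26,"z": -0.03},
    {"x": 0.2,"y": -0.26,"z": -0.03},
    {"x": 0.2,"y": -0.26,"z": -0.03},
  ],
)

```text
invalid input at $.series[0]: expected keys x, y, z, ax, ay, az, gripper
```

Run:
```python
from h import *
R=axes(16.5,25);g=np.array([.527,.196,.1243])
go(g-.13*R[:,2],R)
s=env.state();print(s['ee_pos'],s['qpos'].round(2))
```

```text
turn [-0.023  0.872  0.086] then shift [ 4.423 -6.62   1.837] | shift before [ 5.071 -6.404 -0.19 ]
[ 0.20352478 -0.59023232  0.2216768 ] [-1.42  0.53  1.43 -0.    1.18 -0.18]
```

All the keys are required in every row.

Emit:
drive_tool(
  series=[
    {"x": 0.24,"y": -0.31,"z": -0.03,"ax": 0,"ay": 0,"az": 0,"gripper": 87},
    {"x": 0.24,"y": -0.31,"z": -0.03,"ax": 0,"ay": 0,"az": 0,"gripper": 87},
    {"x": 0.24,"y": -0.31,"z": -0.03,"ax": 0,"ay": 0,"az": 0,"gripper": 87},
    {"x": 0.24,"y": -0.31,"z": -0.03,"ax": 0,"ay": 0,"az": 0,"gripper": 87},
    {"x": 0.24,"y": -0.31,"z": -0.03,"ax": 0,"ay": 0,"az": 0,"gripper": 87},
    {"x": 0.24,"y": -0.31,"z": -0.03,"ax": 0,"ay": 0,"az": 0,"gripper": 87},
    {"x": 0.24,"y": -0.31,"z": -0.03,"ax": 0,"ay": 0,"az": 0,"gripper": 87},
    {"x": 0.24,"y": -0.31,"z": -0.03,"ax": 0,"ay": 0,"az": 0,"gripper": 87},
    {"x": 0.24,"y": -0.31,"z": -0.03,"ax": 0,"ay": 0,"az": 0,"gripper": 87},
    {"x": 0.24,"y": -0.31,"z": -0.03,"ax": 0,"ay": 0,"az": 0,"gripper": 87},
    {"x": 0.24,"y": -0.31,"z": -0.03,"ax": 0,"ay": 0,"az": 0,"gripper": 87},
    {"x": 0.24,"y": -0.31,"z": -0.03,"ax": 0,"ay": 0,"az": 0,"gripper": 87},
    {"x": 0.24,"y": -0.31,"z": -0.03,"ax": 0,"ay": 0,"az": 0,"gripper": 87},
    {"x": 0.24,"y": -0.31,"z": -0.03,"ax": 0,"ay": 0,"az": 0,"gripper": 87},
    {"x": 0.24,"y": -0.31,"z": -0.03,"ax": 0,"ay": 0,"az": 0,"gripper": 87},
    {"x": 0.24,"y": -0.31,"z": -0.03,"ax": 0,"ay": 0,"az": 0,"gripper": 87},
    {"x": 0.24,"y": -0.31,"z": -0.03,"ax": 0,"ay": 0,"az": 0,"gripper": 87},
    {"x": 0.24,"y": -0.31,"z": -0.03,"ax": 0,"ay": 0,"az": 0,"gripper": 87},
    {"x": 0.24,"y": -0.31,"z": -0.03,"ax": 0,"ay": 0,"az": 0,"gripper": 87},
    {"x": 0.24,"y": -0.31,"z": -0.03,"ax": 0,"ay": 0,"az": 0,"gripper": 87},
  ],
)

```text
time: 1.77
ee_pos: [0.4553, 0.1538, 0.2825]
tool_rot: [[0.945, 0.326, -0.001], [0.326, -0.945, -0.0], [-0.001, 0.0, -1.0]]
contact_force: [0.6, -0.8, 1.0]
finger_gap: 0.0871
finger_force: 0.0
```

Run:
```python
from h import *
R=axes(16.5,25);g=np.array([.527,.196,.1243])
go(g-.13*R[:,2],R)
s=env.state();print(s['time'],s['ee_pos'],s['qpos'].round(2))
```

```text
turn [-0.019  0.874  0.087] then shift [ 0.063 -0.201  0.475] | shift before [ 0.267 -0.189  0.404]
1.7667 [0.45527355 0.15378476 0.28249262] [ 0.09  0.26  1.71 -0.    1.18  1.33]
```

Emit:
drive_tool(
  series=[
    {"x": 0,"y": 0,"z": 0,"ax": -0.005,"ay": 0.175,"az": 0.017,"gripper": 87},
    {"x": 0,"y": 0,"z": 0,"ax": -0.005,"ay": 0.175,"az": 0.017,"gripper": 87},
    {"x": 0,"y": 0,"z": 0,"ax": -0.005,"ay": 0.175,"az": 0.017,"gripper": 87},
    {"x": 0,"y": 0,"z": 0,"ax": -0.005,"ay": 0.175,"az": 0.017,"gripper": 87},
    {"x": 0,"y": 0,"z": 0,"ax": 0,"ay": 0.175,"az": 0.017,"gripper": 87},
    {"x": 0.03,"y": -0.05,"z": 0.15,"ax": 0,"ay": 0,"az": 0,"gripper": 87},
    {"x": 0.03,"y": -0.05,"z": 0.15,"ax": 0,"ay": 0,"az": 0,"gripper": 87},
    {"x": 0,"y": 0,"z": 0.1,"ax": 0,"ay": 0,"az": 0,"gripper": 87},
    {"x": 0,"y": 0,"z": 0,"ax": 0,"ay": 0,"az": 0,"gripper": 87},
    {"x": 0,"y": 0,"z": 0,"ax": 0,"ay": 0,"az": 0,"gripper": 87},
  ],
)

```text
time: 2.6
ee_pos: [0.4735, 0.1676, 0.2482]
tool_rot: [[0.869, 0.285, 0.404], [0.259, -0.958, 0.12], [0.422, 0.0, -0.907]]
contact_force: [-1.3, 0.7, -1.4]
finger_gap: 0.0868
finger_force: 0.0
```

Run:
```python
from h import *
R=axes(16.5,25);g=np.array([.527,.196,.1243])
go(g-.13*R[:,2],R)
s=env.state();print(s['time'],s['ee_pos'],s['qpos'].round(2))
c=camera_info('wrist');im=save('wrist','w0.png')
ax=-R[:,2]
for n,d in[('tip',-.113),('collar top',-.025),('grip',0),('cap',.033)]:print(n,proj(c,g+d*ax).round(1))
np.savez('w0.npz',**c)
```

```text
turn [-0.001  0.002  0.002] then shift [ 0.014 -0.12   0.074] | shift before [ 0.014 -0.12   0.074]
2.6 [0.47352243 0.16762634 0.2481883 ] [0.06 0.19 2.02 0.2  0.51 1.18]
tip [271.6 177.8]
collar top [269.2 190.2]
grip [268.3 195. ]
cap [266.8 202.6]
```

View pics/w0.png

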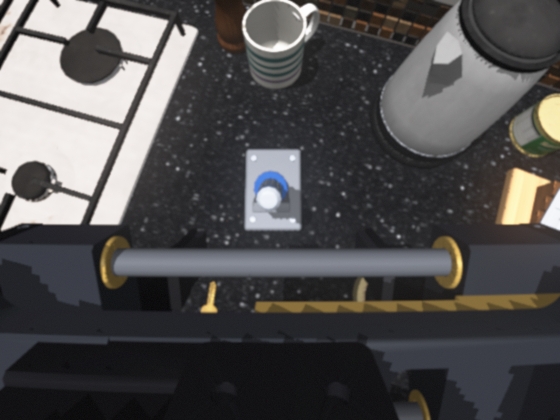

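The wrist view shows the punch cap at (268,198), against a predicted (267,203). The cradle base sits square to the image, so the yaw is right. Next I'll combine the three views of the cap and collar.

Run:
```python
from h import *
S,T=camera_info('scene'),camera_info('top');W=dict(np.load('w0.npz'))
im=cv2.imread('pics/w0.png')[180:215,250:290].astype(int)
m=(im.min(2)>170).astype(np.uint8);k,l,s,c=cv2.connectedComponentsWithStats(m);i=1+s[1:,4].argmax();print(s[i]+[250,180,0,0,0],c[i]+[250,180])
x,e=tri([(S,(251.8,266.4)),(T,(179,266)),(W,c[i]+[250,180])]);print('cap',x,np.round(e,4))
for g in [x-.033*-axes(16.5,25)[:,2]]: print('grip',g)
P=[onz(W,p,.014) for p in[(246,150),(300,150),(301,229),(245,229)]];print(np.round(P,4),np.mean(P,0))
```

```text
[254 187  26  23 433] [267.13394919 197.99307159]
cap [0.51653092 0.1928529  0.15144575] [0.0005 0.0015 0.0019]
grip [0.52990301 0.19681389 0.12153759]
[[0.6045 0.2588 0.014 ]
 [0.6271 0.183  0.014 ]
 [0.5161 0.1499 0.014 ]
 [0.4939 0.2244 0.014 ]] [0.56041528 0.20400824 0.014     ]
```

Run:
```python
from h import *
R=axes(16.5,25);g=np.array([.529,.1967,.122]);np.save('g.npy',g)
go(g+.017*R[:,2],R)
```

```text
turn [-0.    -0.001  0.002] then shift [ 0.019 -0.122  1.577] | shift before [ 0.019 -0.122  1.577]
```

Emit:
drive_tool(
  series=[
    {"x": 0.02,"y": -0.12,"z": 0,"ax": 0,"ay": 0,"az": 0,"gripper": 87},
    {"x": 0,"y": 0,"z": 0.2,"ax": 0,"ay": 0,"az": 0,"gripper": 87},
    {"x": 0,"y": 0,"z": 0.2,"ax": 0,"ay": 0,"az": 0,"gripper": 87},
    {"x": 0,"y": 0,"z": 0.2,"ax": 0,"ay": 0,"az": 0,"gripper": 87},
    {"x": 0,"y": 0,"z": 0.2,"ax": 0,"ay": 0,"az": 0,"gripper": 87},
    {"x": 0,"y": 0,"z": 0.2,"ax": 0,"ay": 0,"az": 0,"gripper": 87},
    {"x": 0,"y": 0,"z": 0.2,"ax": 0,"ay": 0,"az": 0,"gripper": 87},
    {"x": 0,"y": 0,"z": 0.2,"ax": 0,"ay": 0,"az": 0,"gripper": 87},
    {"x": 0,"y": 0,"z": 0.12,"ax": 0,"ay": 0,"az": 0,"gripper": 87},
    {"x": 0,"y": 0,"z": 0.05,"ax": 0,"ay": 0,"az": 0,"gripper": 87},
    {"x": 0,"y": 0,"z": 0,"ax": 0,"ay": 0,"az": 0,"gripper": 87},
    {"x": 0,"y": 0,"z": 0,"ax": 0,"ay": 0,"az": 0,"gripper": 87},
  ],
)

```text
time: 3.65
ee_pos: [0.5363, 0.1985, 0.108]
tool_rot: [[0.868, 0.285, 0.407], [0.258, -0.959, 0.12], [0.424, 0.001, -0.906]]
contact_force: [-0.0, -0.1, 0.5]
finger_gap: 0.0869
finger_force: 0.0
```

Run:
```python
from h import *
R=axes(16.5,25);g=np.load('g.npy')
go(g+.017*R[:,2],R);print(env.state()['contact_force'])
a=save('scene','s1.png');b=save('top','t1.png')
m=np.hstack([cv2.resize(a[200:350,170:320],(400,400)),cv2.resize(b[185:305,110:230],(400,400))])[:,:,::-1];cv2.imwrite('pics/m1.png',m)
```

```text
turn [ 0.    -0.004  0.002] then shift [-0.009 -0.004  0.012] | shift before [-0.009 -0.004  0.012]
[-0.01356735 -0.0740586   0.49560001]
```

View pics/m1.png

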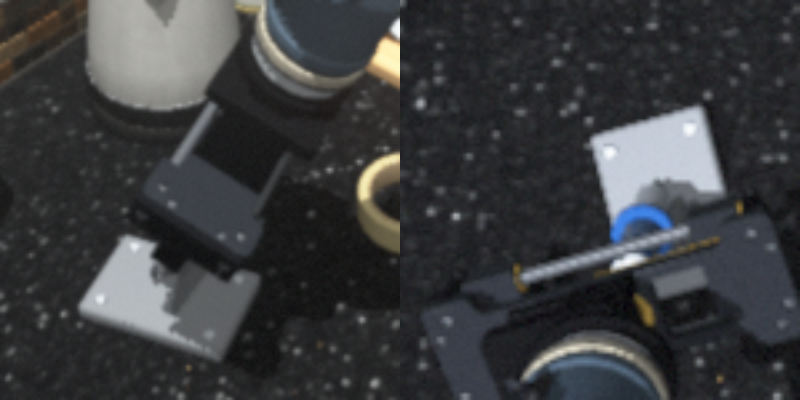

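The crops show the open gripper straddling the punch handle with the blue collar free below it, and there is no contact force. I'll close the fingers.

Emit:
drive_tool(
  newtons=12,
  series=[
    {"x": 0,"y": 0,"z": 0.01,"ax": 0,"ay": 0,"az": 0,"gripper": 40},
    {"x": 0,"y": 0,"z": 0,"ax": 0,"ay": 0,"az": 0,"gripper": 25},
    {"x": 0,"y": 0,"z": 0,"ax": 0,"ay": 0,"az": 0,"gripper": 15},
    {"x": 0,"y": 0,"z": 0,"ax": 0,"ay": 0,"az": 0,"gripper": 15},
    {"x": 0,"y": 0,"z": 0,"ax": 0,"ay": 0,"az": 0,"gripper": 15},
    {"x": 0,"y": 0,"z": 0,"ax": 0,"ay": 0,"az": 0,"gripper": 15},
    {"x": 0,"y": 0,"z": 0,"ax": 0,"ay": 0,"az": 0,"gripper": 15},
    {"x": 0,"y": 0,"z": 0,"ax": 0,"ay": 0,"az": 0,"gripper": 15},
  ],
)

```text
time: 4.42
ee_pos: [0.5366, 0.1987, 0.1066]
tool_rot: [[0.868, 0.285, 0.406], [0.258, -0.959, 0.12], [0.424, 0.001, -0.906]]
contact_force: [0.6, 0.5, 1.4]
finger_gap: 0.0418
finger_force: 0.0
```

Emit:
drive_tool(
  newtons=50,
  series=[
    {"x": 0,"y": 0,"z": 0,"ax": 0,"ay": 0,"az": 0,"gripper": 10},
    {"x": 0,"y": 0,"z": 0,"ax": 0,"ay": 0,"az": 0,"gripper": 10},
    {"x": 0,"y": 0,"z": 0,"ax": 0,"ay": 0,"az": 0,"gripper": 10},
    {"x": 0,"y": 0,"z": 0,"ax": 0,"ay": 0,"az": 0,"gripper": 10},
  ],
)

```text
time: 4.75
ee_pos: [0.5366, 0.1985, 0.1065]
tool_rot: [[0.868, 0.285, 0.406], [0.258, -0.959, 0.12], [0.424, 0.001, -0.906]]
contact_force: [0.9, 0.3, -0.1]
finger_gap: 0.023
finger_force: 50.0
```

Run:
```python
from h import *
s=env.state();np.savez('grasp.npz',p=s['ee_pos'],R=s['tool_rot'])
print(s['ee_pos'],s['contact_force'],s['finger_gap'])
```

```text
[0.53661216 0.19854982 0.10653016] [ 0.90515575  0.33272512 -0.12337558] 0.023029270779280683
```

Emit:
drive_tool(
  series=[
    {"x": 0,"y": 0,"z": -0.05,"ax": 0,"ay": 0,"az": 0,"gripper": 10},
    {"x": 0,"y": 0,"z": -0.1,"ax": 0,"ay": 0,"az": 0,"gripper": 10},
    {"x": 0,"y": 0,"z": -0.15,"ax": 0,"ay": 0,"az": 0,"gripper": 10},
    {"x": 0,"y": 0,"z": -0.2,"ax": 0,"ay": 0,"az": 0,"gripper": 10},
    {"x": 0,"y": 0,"z": -0.2,"ax": 0,"ay": 0,"az": 0,"gripper": 10},
    {"x": 0,"y": 0,"z": -0.2,"ax": 0,"ay": 0,"az": 0,"gripper": 10},
    {"x": 0,"y": 0,"z": -0.2,"ax": 0,"ay": 0,"az": 0,"gripper": 10},
    {"x": 0,"y": 0,"z": -0.1,"ax": 0,"ay": 0,"az": 0,"gripper": 10},
    {"x": 0,"y": 0,"z": 0,"ax": 0,"ay": 0,"az": 0,"gripper": 10},
  ],
)

```text
time: 5.5
ee_pos: [0.4872, 0.1842, 0.2169]
tool_rot: [[0.867, 0.285, 0.408], [0.258, -0.958, 0.12], [0.426, 0.001, -0.905]]
contact_force: [0.6, 0.3, -3.2]
finger_gap: 0.0233
finger_force: 50.0
```

Run:
```python
from h import *
R=axes(-4.5,0)
go([.5335,-.1706,.031+.094+.10],R)
s=env.state();print(s['ee_pos'],s['qpos'].round(2),s['contact_force'])
```

```text
turn [-0.159 -0.87   0.724] then shift [ 0.74   3.5   -0.081] | shift before [-0.481  3.532 -0.311]
[0.48717454 0.18415294 0.21689467] [0.1  0.28 2.03 0.2  0.41 1.21] [ 0.61803841  0.31211683 -3.19336721]
```

Emit:
drive_tool(
  series=[
    {"x": 0,"y": 0,"z": 0,"ax": -0.026,"ay": -0.145,"az": 0.121,"gripper": 10},
    {"x": 0,"y": 0,"z": 0,"ax": -0.026,"ay": -0.145,"az": 0.121,"gripper": 10},
    {"x": 0,"y": 0,"z": 0,"ax": -0.026,"ay": -0.145,"az": 0.121,"gripper": 10},
    {"x": 0,"y": 0,"z": 0,"ax": -0.026,"ay": -0.145,"az": 0.121,"gripper": 10},
    {"x": 0,"y": 0,"z": 0,"ax": -0.026,"ay": -0.145,"az": 0.121,"gripper": 10},
    {"x": 0,"y": 0,"z": 0,"ax": -0.026,"ay": -0.145,"az": 0.121,"gripper": 10},
    {"x": 0.062,"y": 0.292,"z": -0.007,"ax": 0,"ay": 0,"az": 0,"gripper": 10},
    {"x": 0.062,"y": 0.292,"z": -0.007,"ax": 0,"ay": 0,"az": 0,"gripper": 10},
    {"x": 0.062,"y": 0.292,"z": -0.007,"ax": 0,"ay": 0,"az": 0,"gripper": 10},
    {"x": 0.062,"y": 0.292,"z": -0.007,"ax": 0,"ay": 0,"az": 0,"gripper": 10},
    {"x": 0.062,"y": 0.292,"z": -0.007,"ax": 0,"ay": 0,"az": 0,"gripper": 10},
    {"x": 0.062,"y": 0.292,"z": -0.007,"ax": 0,"ay": 0,"az": 0,"gripper": 10},
    {"x": 0.062,"y": 0.292,"z": -0.007,"ax": 0,"ay": 0,"az": 0,"gripper": 10},
    {"x": 0.062,"y": 0.292,"z": -0.007,"ax": 0,"ay": 0,"az": 0,"gripper": 10},
    {"x": 0.062,"y": 0.292,"z": -0.007,"ax": 0,"ay": 0,"az": 0,"gripper": 10},
    {"x": 0.062,"y": 0.292,"z": -0.007,"ax": 0,"ay": 0,"az": 0,"gripper": 10},
    {"x": 0.062,"y": 0.292,"z": -0.007,"ax": 0,"ay": 0,"az": 0,"gripper": 10},
    {"x": 0.062,"y": 0.292,"z": -0.007,"ax": 0,"ay": 0,"az": 0,"gripper": 10},
    {"x": 0,"y": 0,"z": 0,"ax": 0,"ay": 0,"az": 0,"gripper": 10},
    {"x": 0,"y": 0,"z": 0,"ax": 0,"ay": 0,"az": 0,"gripper": 10},
  ],
)

```text
time: 7.17
ee_pos: [0.5344, -0.1727, 0.2213]
tool_rot: [[0.997, -0.083, -0.003], [-0.083, -0.997, 0.003], [-0.004, -0.002, -1.0]]
contact_force: [-0.6, 0.3, -2.9]
finger_gap: 0.0231
finger_force: 50.0
```

Run:
```python
from h import *
R=axes(-4.5,0)
go([.5335,-.1706,.031+.094+.05],R)
s=env.state();print(s['ee_pos'],s['qpos'].round(2),s['contact_force'])
a=save('scene','s2.png');W=camera_info('wrist');w=save('wrist','w2.png');np.savez('w2.npz',**W)
S=camera_info('scene')
tip=s['ee_pos']+.095*s['tool_rot'][:,2];print('tip pred',tip,proj(S,tip),'wrist',proj(W,tip),'flat',proj(W,[.5335,-.1706,.031]),'slope',proj(W,[.6308,-.1783,.0536]))
u=proj(S,tip).astype(int);x,y=u-[60,65]
m=np.hstack([cv2.resize(a[y:y+120,x:x+110],(440,480),interpolation=cv2.INTER_CUBIC),cv2.resize(w[100:260,220:340],(360,480),interpolation=cv2.INTER_CUBIC)])[:,:,::-1];cv2.imwrite('pics/m2.png',m);print(x,y)
```

```text
turn [-0.005  0.007 -0.008] then shift [-0.01  -0.02   0.463] | shift before [-0.009 -0.019  0.463]
[ 0.53436625 -0.17269824  0.2213086 ] [-0.51  0.45  1.59  0.    1.11  1.14] [-0.63321067  0.27283424 -2.89880225]
tip pred [ 0.5340355  -0.17243352  0.12630955] [342.69779241 186.33637334] wrist [281.77994718 206.0903196 ] flat [280.31176916 186.62320012] slope [280.08032734 100.37094663]
282 121
```

View pics/m2.png

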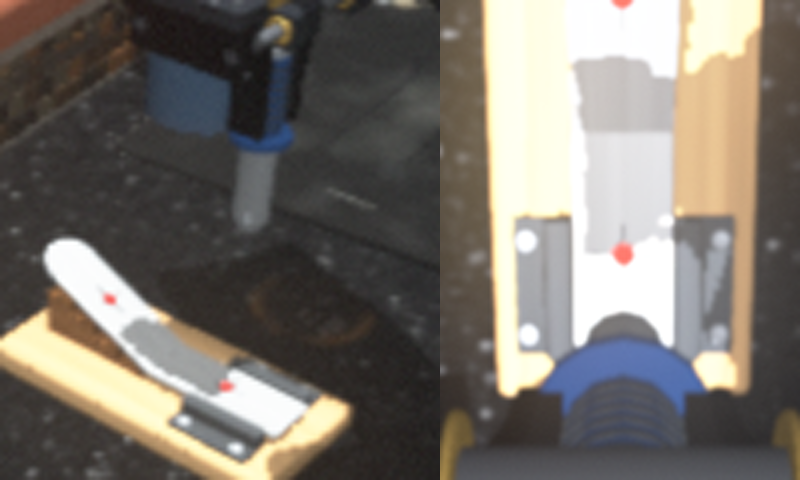

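The scene crop shows the barrel end near scene (344.5,178) and the collar near (347.5,155). In the wrist view the flat dot is at (281,184.7), the slope dot at (280.7,101.5), and the punch is in line laterally at x≈281.5. I'll check for in-hand tilt by enhancing the dark nose.

Run:
```python
from h import *
S=camera_info('scene');s=env.state();W=dict(np.load('w2.npz'))
for d in(0,.022,.082,.088):print(d,proj(S,s['ee_pos']+(.095-d)*s['tool_rot'][:,2]).round(1))
a=cv2.imread('pics/s2.png')
g=cv2.resize(a[145:215,315:375],(600,700)[:2],interpolation=cv2.INTER_CUBIC)
g=cv2.resize(a[148:208,315:375],(600,600),interpolation=cv2.INTER_CUBIC).astype(float)
cv2.imwrite('pics/m3.png',(255*(g/255)**.45).astype(np.uint8))
for n,sc,w,t in[('flat',(338.2,217.4),(281,184.7),(358.75,258.67)),('slope',(309,195.5),(280.7,101.5),(363.5,213.29))]:
    x,e=tri([(S,sc),(W,w),(camera_info('top'),t)]);print(n,x.round(4),np.round(e,4))
```

```text
0 [342.5 186.9]
0.022 [343.5 179.2]
0.082 [346.2 157.4]
0.088 [346.5 155.1]
flat [ 0.5344 -0.1714  0.0297] [0.0006 0.0012 0.0017]
slope [ 0.6304 -0.1785  0.0536] [0.0014 0.0009 0.0005]
```

View pics/m3.png

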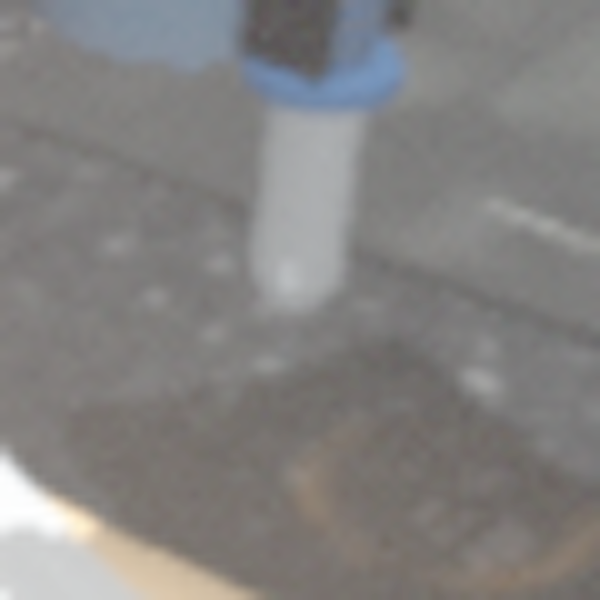

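Run:
```python
from h import *
S=camera_info('scene');s=env.state();W=dict(np.load('w2.npz'));p,R=s['ee_pos'],s['tool_rot']
for dx in(-.004,-.002,0,.002):
    q=lambda d,r:proj(W,p+(.095-d)*R[:,2]+(dx+r)*R[:,0]).round(1)
    print(dx,'collar top far',q(.088,.019),'bottom far',q(.082,.019),'barrel end far',q(.022,.011),'nose',q(0,.003),'scene .022',proj(S,p+(.095-.022)*R[:,2]+dx*R[:,0]).round(1))
w=cv2.imread('pics/w2.png');print([(y,w[y,281].tolist()) for y in range(196,226,2)])
```

```text
-0.004 collar top far [278.1 220.5] bottom far [278.2 217.6] barrel end far [278.8 206. ] nose [279.  208.5] scene .022 [344.9 179.9]
-0.002 collar top far [278.1 217.3] bottom far [278.2 214.5] barrel end far [278.8 203.6] nose [279.  206.3] scene .022 [344.2 179.5]
0 collar top far [278.1 214.1] bottom far [278.2 211.4] barrel end far [278.8 201.2] nose [279.  204.2] scene .022 [343.5 179.2]
0.002 collar top far [278.1 210.8] bottom far [278.1 208.2] barrel end far [278.8 198.9] nose [279. 202.] scene .022 [342.8 178.9]
[(196, [255, 255, 255]), (198, [255, 255, 255]), (200, [255, 255, 255]), (202, [255, 255, 255]), (204, [170, 169, 170]), (206, [121, 121, 123]), (208, [120, 119, 122]), (210, [118, 112, 113]), (212, [127, 100, 94]), (214, [169, 117, 96]), (216, [177, 120, 96]), (218, [176, 118, 95]), (220, [175, 116, 92]), (222, [174, 116, 92]), (224, [153, 105, 86])]
```

Run:
```python
from h import *
go([.535,-.171,.131],axes(-4.5,0));s=env.state();print(s['ee_pos'],s['contact_force'])
```

```text
turn [-0.007  0.01  -0.002] then shift [0.015 0.007 0.905] | shift before [0.02  0.01  0.905]
[ 0.53351891 -0.17020015  0.22151953] [ 0.04860416 -0.15862516 -2.70698522]
```

Emit:
drive_tool(
  series=[
    {"x": 0.015,"y": 0.007,"z": 0.1,"ax": -0.007,"ay": 0.01,"az": 0,"gripper": 10},
    {"x": 0,"y": 0,"z": 0.2,"ax": 0,"ay": 0,"az": 0,"gripper": 10},
    {"x": 0,"y": 0,"z": 0.2,"ax": 0,"ay": 0,"az": 0,"gripper": 10},
    {"x": 0,"y": 0,"z": 0.2,"ax": 0,"ay": 0,"az": 0,"gripper": 10},
    {"x": 0,"y": 0,"z": 0.15,"ax": 0,"ay": 0,"az": 0,"gripper": 10},
    {"x": 0,"y": 0,"z": 0.05,"ax": 0,"ay": 0,"az": 0,"gripper": 10},
    {"x": 0,"y": 0,"z": 0,"ax": 0,"ay": 0,"az": 0,"gripper": 10},
    {"x": 0,"y": 0,"z": 0,"ax": 0,"ay": 0,"az": 0,"gripper": 10},
    {"x": 0,"y": 0,"z": 0,"ax": 0,"ay": 0,"az": 0,"gripper": 10},
    {"x": 0,"y": 0,"z": 0,"ax": 0,"ay": 0,"az": 0,"gripper": 10},
  ],
)

```text
time: 8.1
ee_pos: [0.5367, -0.1722, 0.1341]
tool_rot: [[0.997, -0.079, 0.005], [-0.079, -0.997, -0.003], [0.005, 0.003, -1.0]]
contact_force: [0.0, -0.2, -3.8]
finger_gap: 0.0231
finger_force: 50.0
```

Run:
```python
from h import *
s=env.state();go([.535,-.171,.131],axes(-4.5,0));p,R=s['ee_pos'],s['tool_rot']
S=camera_info('scene');a=save('scene','s3.png');s=env.state();W=camera_info('wrist');w=save('wrist','w3.png')
print(p,s['ee_pos'],s['contact_force'])
tip=p+.095*R[:,2];print(proj(S,tip),proj(W,tip),proj(W,[.5344,-.171,.030]))
x,y=(proj(S,tip)-[30,35]).astype(int);print(x,y)
m=np.hstack([cv2.resize(a[y:y+60,x:x+50],(400,480),interpolation=cv2.INTER_CUBIC),cv2.resize(w[140:230,245:320],(400,480),interpolation=cv2.INTER_CUBIC)])[:,:,::-1];cv2.imwrite('pics/m4.png',m)
```

```text
turn [ 0.006 -0.01  -0.001] then shift [-0.018 -0.01   0.031] | shift before [-0.018 -0.01   0.031]
[ 0.53670022 -0.17215667  0.13414099] [ 0.53657753 -0.17220157  0.13407472] [ 0.39983532  0.18523741 -2.72300975]
[338.04161725 214.05120275] [279.90437561 206.91775791] [278.55751302 207.43891399]
308 179
```

View pics/m4.png

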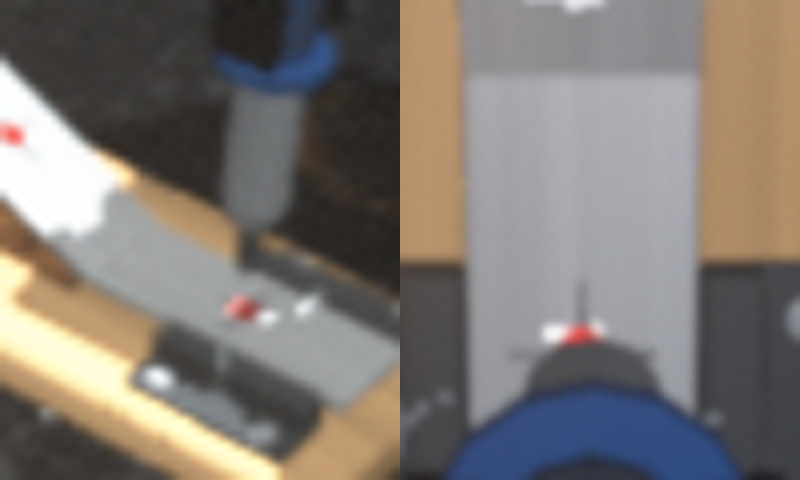

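The nose tip is near scene (338.6,212.8), just above the dot at (338.4,217.5). In the wrist view the cross is at (278.8,206.6), as predicted. I'll correct slightly and then press in small steps while watching the force.

Emit:
drive_tool(
  series=[
    {"x": -0.015,"y": -0.01,"z": 0.02,"ax": 0.006,"ay": -0.01,"az": 0,"gripper": 10},
    {"x": 0,"y": 0,"z": 0.02,"ax": 0,"ay": 0,"az": 0,"gripper": 10},
    {"x": 0,"y": 0,"z": 0,"ax": 0,"ay": 0,"az": 0,"gripper": 10},
    {"x": 0,"y": 0,"z": 0,"ax": 0,"ay": 0,"az": 0,"gripper": 10},
  ],
)

```text
time: 8.53
ee_pos: [0.5342, -0.1709, 0.1288]
tool_rot: [[0.997, -0.08, -0.003], [-0.08, -0.997, 0.001], [-0.003, -0.001, -1.0]]
contact_force: [1.0, -1.1, -3.1]
finger_gap: 0.0232
finger_force: 50.0
```

Emit:
drive_tool(
  series=[
    {"x": 0,"y": 0,"z": 0.02,"ax": 0,"ay": 0,"az": 0,"gripper": 10},
    {"x": 0,"y": 0,"z": 0,"ax": 0,"ay": 0,"az": 0,"gripper": 10},
    {"x": 0,"y": 0,"z": 0,"ax": 0,"ay": 0,"az": 0,"gripper": 10},
  ],
)

```text
time: 8.78
ee_pos: [0.5343, -0.1708, 0.1267]
tool_rot: [[0.997, -0.079, -0.003], [-0.079, -0.997, 0.001], [-0.003, -0.001, -1.0]]
contact_force: [-0.1, -0.0, -3.2]
finger_gap: 0.0233
finger_force: 50.0
```

Emit:
drive_tool(
  series=[
    {"x": 0,"y": 0,"z": 0.02,"ax": 0,"ay": 0,"az": 0,"gripper": 10},
    {"x": 0,"y": 0,"z": 0,"ax": 0,"ay": 0,"az": 0,"gripper": 10},
    {"x": 0,"y": 0,"z": 0,"ax": 0,"ay": 0,"az": 0,"gripper": 10},
  ],
)

```text
time: 9.03
ee_pos: [0.5343, -0.1708, 0.1248]
tool_rot: [[0.997, -0.079, -0.003], [-0.079, -0.997, 0.001], [-0.003, -0.001, -1.0]]
contact_force: [-0.3, 0.2, -3.0]
finger_gap: 0.0234
finger_force: 50.0
```

Emit:
drive_tool(
  series=[
    {"x": 0,"y": 0,"z": 0.02,"ax": 0,"ay": 0,"az": 0,"gripper": 10},
    {"x": 0,"y": 0,"z": 0,"ax": 0,"ay": 0,"az": 0,"gripper": 10},
    {"x": 0,"y": 0,"z": 0,"ax": 0,"ay": 0,"az": 0,"gripper": 10},
  ],
)

```text
time: 9.28
ee_pos: [0.5343, -0.1708, 0.1228]
tool_rot: [[0.997, -0.079, -0.003], [-0.079, -0.997, 0.001], [-0.003, -0.001, -1.0]]
contact_force: [0.0, 0.5, -2.4]
finger_gap: 0.0233
finger_force: 50.0
```

Contact may be starting now. Four more 2 mm steps are safe, because the hard stop is at least 10 mm away.

Emit:
drive_tool(
  series=[
    {"x": 0,"y": 0,"z": 0.02,"ax": 0,"ay": 0,"az": 0,"gripper": 10},
    {"x": 0,"y": 0,"z": 0,"ax": 0,"ay": 0,"az": 0,"gripper": 10},
    {"x": 0,"y": 0,"z": 0,"ax": 0,"ay": 0,"az": 0,"gripper": 10},
  ],
)

```text
time: 9.53
ee_pos: [0.5347, -0.171, 0.1211]
tool_rot: [[0.997, -0.079, -0.002], [-0.079, -0.997, 0.001], [-0.002, -0.001, -1.0]]
contact_force: [0.1, 0.2, -2.0]
finger_gap: 0.0231
finger_force: 50.0
```

Emit:
drive_tool(
  series=[
    {"x": 0,"y": 0,"z": 0.02,"ax": 0,"ay": 0,"az": 0,"gripper": 10},
    {"x": 0,"y": 0,"z": 0,"ax": 0,"ay": 0,"az": 0,"gripper": 10},
    {"x": 0,"y": 0,"z": 0,"ax": 0,"ay": 0,"az": 0,"gripper": 10},
  ],
)

```text
time: 9.78
ee_pos: [0.5346, -0.171, 0.1191]
tool_rot: [[0.997, -0.079, -0.002], [-0.079, -0.997, 0.001], [-0.002, -0.001, -1.0]]
contact_force: [-1.0, 0.7, -1.5]
finger_gap: 0.0235
finger_force: 50.0
```

Emit:
drive_tool(
  series=[
    {"x": 0,"y": 0,"z": 0.02,"ax": 0,"ay": 0,"az": 0,"gripper": 10},
    {"x": 0,"y": 0,"z": 0,"ax": 0,"ay": 0,"az": 0,"gripper": 10},
    {"x": 0,"y": 0,"z": 0,"ax": 0,"ay": 0,"az": 0,"gripper": 10},
  ],
)

```text
time: 10.03
ee_pos: [0.5346, -0.171, 0.1169]
tool_rot: [[0.997, -0.079, -0.002], [-0.079, -0.997, 0.001], [-0.002, -0.001, -1.0]]
contact_force: [0.1, -0.9, 0.2]
finger_gap: 0.0235
finger_force: 50.0
```

Emit:
drive_tool(
  series=[
    {"x": 0,"y": 0,"z": 0.02,"ax": 0,"ay": 0,"az": 0,"gripper": 10},
    {"x": 0,"y": 0,"z": 0,"ax": 0,"ay": 0,"az": 0,"gripper": 10},
    {"x": 0,"y": 0,"z": 0,"ax": 0,"ay": 0,"az": 0,"gripper": 10},
  ],
)

```text
time: 10.28
ee_pos: [0.5346, -0.171, 0.1148]
tool_rot: [[0.997, -0.079, -0.002], [-0.079, -0.997, 0.001], [-0.002, -0.001, -1.0]]
contact_force: [-0.0, -0.3, -0.9]
finger_gap: 0.0232
finger_force: 50.0
```

Emit:
drive_tool(
  series=[
    {"x": 0,"y": 0,"z": 0.02,"ax": 0,"ay": 0,"az": 0,"gripper": 10},
    {"x": 0,"y": 0,"z": 0,"ax": 0,"ay": 0,"az": 0,"gripper": 10},
    {"x": 0,"y": 0,"z": 0,"ax": 0,"ay": 0,"az": 0,"gripper": 10},
  ],
)

```text
time: 10.53
ee_pos: [0.5345, -0.171, 0.1129]
tool_rot: [[0.997, -0.079, -0.002], [-0.079, -0.997, 0.001], [-0.002, -0.001, -1.0]]
contact_force: [1.0, -0.4, -0.3]
finger_gap: 0.0229
finger_force: 50.0
```

Emit:
drive_tool(
  series=[
    {"x": 0,"y": 0,"z": 0.02,"ax": 0,"ay": 0,"az": 0,"gripper": 10},
    {"x": 0,"y": 0,"z": 0,"ax": 0,"ay": 0,"az": 0,"gripper": 10},
    {"x": 0,"y": 0,"z": 0,"ax": 0,"ay": 0,"az": 0,"gripper": 10},
  ],
)

```text
time: 10.78
ee_pos: [0.5346, -0.171, 0.1114]
tool_rot: [[0.997, -0.079, -0.002], [-0.079, -0.997, 0.001], [-0.002, -0.001, -1.0]]
contact_force: [-0.2, 0.1, 3.2]
finger_gap: 0.0231
finger_force: 50.0
```

Emit:
drive_tool(
  series=[
    {"x": 0,"y": 0,"z": 0.02,"ax": 0,"ay": 0,"az": 0,"gripper": 10},
    {"x": 0,"y": 0,"z": 0,"ax": 0,"ay": 0,"az": 0,"gripper": 10},
    {"x": 0,"y": 0,"z": 0,"ax": 0,"ay": 0,"az": 0,"gripper": 10},
  ],
)

```text
time: 11.03
ee_pos: [0.5347, -0.171, 0.1096]
tool_rot: [[0.997, -0.079, -0.002], [-0.079, -0.997, 0.001], [-0.002, -0.001, -1.0]]
contact_force: [-0.0, -0.6, 6.9]
finger_gap: 0.0231
finger_force: 50.0
```

Emit:
drive_tool(
  series=[
    {"x": 0,"y": 0,"z": 0.015,"ax": 0,"ay": 0,"az": 0,"gripper": 10},
    {"x": 0,"y": 0,"z": 0,"ax": 0,"ay": 0,"az": 0,"gripper": 10},
    {"x": 0,"y": 0,"z": 0,"ax": 0,"ay": 0,"az": 0,"gripper": 10},
  ],
)

```text
time: 11.28
ee_pos: [0.5348, -0.171, 0.1083]
tool_rot: [[0.997, -0.079, -0.001], [-0.079, -0.997, 0.001], [-0.001, -0.001, -1.0]]
contact_force: [0.5, 0.2, 7.3]
finger_gap: 0.0232
finger_force: 50.0
```

Emit:
drive_tool(
  series=[
    {"x": 0,"y": 0,"z": 0.015,"ax": 0,"ay": 0,"az": 0,"gripper": 10},
    {"x": 0,"y": 0,"z": 0,"ax": 0,"ay": 0,"az": 0,"gripper": 10},
    {"x": 0,"y": 0,"z": 0,"ax": 0,"ay": 0,"az": 0,"gripper": 10},
  ],
)

```text
time: 11.53
ee_pos: [0.5348, -0.171, 0.1068]
tool_rot: [[0.997, -0.079, -0.001], [-0.079, -0.997, 0.001], [-0.001, -0.001, -1.0]]
contact_force: [-0.2, 0.7, 7.5]
finger_gap: 0.0234
finger_force: 50.0
```

Emit:
drive_tool(
  series=[
    {"x": 0,"y": 0,"z": 0.015,"ax": 0,"ay": 0,"az": 0,"gripper": 10},
    {"x": 0,"y": 0,"z": 0,"ax": 0,"ay": 0,"az": 0,"gripper": 10},
    {"x": 0,"y": 0,"z": 0,"ax": 0,"ay": 0,"az": 0,"gripper": 10},
  ],
)

```text
time: 11.78
ee_pos: [0.5348, -0.171, 0.1052]
tool_rot: [[0.997, -0.079, -0.001], [-0.079, -0.997, 0.001], [-0.001, -0.001, -1.0]]
contact_force: [0.6, 0.7, 6.8]
finger_gap: 0.0234
finger_force: 50.0
```

Emit:
drive_tool(
  series=[
    {"x": 0,"y": 0,"z": 0.012,"ax": 0,"ay": 0,"az": 0,"gripper": 10},
    {"x": 0,"y": 0,"z": 0,"ax": 0,"ay": 0,"az": 0,"gripper": 10},
    {"x": 0,"y": 0,"z": 0,"ax": 0,"ay": 0,"az": 0,"gripper": 10},
    {"x": 0,"y": 0,"z": 0,"ax": 0,"ay": 0,"az": 0,"gripper": 10},
  ],
)

```text
time: 12.12
ee_pos: [0.5347, -0.171, 0.1039]
tool_rot: [[0.997, -0.079, -0.001], [-0.079, -0.997, 0.001], [-0.001, -0.001, -1.0]]
contact_force: [0.2, 0.3, 5.5]
finger_gap: 0.0234
finger_force: 50.0
```

Run:
```python
from h import *
f=[]
for i in range(4): f.append(env.state()['contact_force'][2]);grab_frame('top')
print(np.round(f,1),env.state()['ee_pos'])
```

```text
[5.5 6.6 5.6 5.7] [ 0.53474364 -0.17101323  0.1038462 ]
```

Borderline: about 8.7 N net, roughly 8 to 9.5 mm compressed. One more step makes it sure and still stays clear of the hard stop.

Emit:
drive_tool(
  series=[
    {"x": 0,"y": 0,"z": 0.012,"ax": 0,"ay": 0,"az": 0,"gripper": 10},
    {"x": 0,"y": 0,"z": 0,"ax": 0,"ay": 0,"az": 0,"gripper": 10},
    {"x": 0,"y": 0,"z": 0,"ax": 0,"ay": 0,"az": 0,"gripper": 10},
    {"x": 0,"y": 0,"z": 0,"ax": 0,"ay": 0,"az": 0,"gripper": 10},
  ],
)

```text
time: 12.65
ee_pos: [0.5347, -0.171, 0.1022]
tool_rot: [[0.997, -0.079, -0.002], [-0.079, -0.997, 0.001], [-0.002, -0.001, -1.0]]
contact_force: [0.7, -0.4, 4.4]
finger_gap: 0.0232
finger_force: 50.0
```

Run:
```python
from h import *
f=[]
for i in range(4): f.append(env.state()['contact_force'][2]);grab_frame('top')
print(np.round(f,1),env.state()['ee_pos'])
```

```text
[4.4 3.9 3.5 3.7] [ 0.53460458 -0.17099965  0.102082  ]
```

The first mark is made: the peak was passed and the force settled at about 6.8 N, roughly 10 mm in. Now lift and re-measure the slope dot, since the bracket sank by about 8 mm.

Emit:
drive_tool(
  series=[
    {"x": 0,"y": 0,"z": -0.1,"ax": 0,"ay": 0,"az": 0,"gripper": 10},
    {"x": 0,"y": 0,"z": -0.15,"ax": 0,"ay": 0,"az": 0,"gripper": 10},
    {"x": 0,"y": 0,"z": -0.2,"ax": 0,"ay": 0,"az": 0,"gripper": 10},
    {"x": 0,"y": 0,"z": -0.2,"ax": 0,"ay": 0,"az": 0,"gripper": 10},
    {"x": 0,"y": 0,"z": -0.15,"ax": 0,"ay": 0,"az": 0,"gripper": 10},
    {"x": 0,"y": 0,"z": 0,"ax": 0,"ay": 0,"az": 0,"gripper": 10},
    {"x": 0,"y": 0,"z": 0,"ax": 0,"ay": 0,"az": 0,"gripper": 10},
    {"x": 0,"y": 0,"z": 0,"ax": 0,"ay": 0,"az": 0,"gripper": 10},
    {"x": 0,"y": 0,"z": 0,"ax": 0,"ay": 0,"az": 0,"gripper": 10},
  ],
)

```text
time: 13.6
ee_pos: [0.5331, -0.1702, 0.1804]
tool_rot: [[0.997, -0.079, -0.006], [-0.079, -0.997, 0.003], [-0.007, -0.003, -1.0]]
contact_force: [0.0, -0.5, -3.4]
finger_gap: 0.0231
finger_force: 50.0
```

```bash
cat >> h.py <<'E'
def reds(im,uv,r=14):
    u,v=np.round(uv).astype(int);x0,y0=u-r,v-r;q=im[y0:v+r,x0:u+r].astype(int)
    m=((q[...,0]>90)&(q[...,0]-q[...,1]>45)&(q[...,0]-q[...,2]>45)).astype(np.uint8)
    k,l,s,c=cv2.connectedComponentsWithStats(m);return [(int(s[i,4]),(c[i]+[x0,y0]).round(2)) for i in range(1,k)]
E
python3 - <<'E'
from h import *
S,T=camera_info('scene'),camera_info('top')
a=save('scene','s5.png');t=save('top','t5.png');W=camera_info('wrist');w=save('wrist','w5.png');s=env.state()
print(s['ee_pos'],s['contact_force'])
for P in([.6305,-.1783,.047],[.5344,-.171,.023]):
    for n,c,im in(('S',S,a),('T',T,t),('W',W,w)):print(n,proj(c,P).round(1),reds(im,proj(c,P)))
d=[.6305,-.1783,.0465];R=axes(-4.5,25);go(np.array(d)-R[:,2]*(.0915+.03)+.001*R[:,0],R)
np.savez('w5.npz',**W)
E
```

```text
[ 0.53384839 -0.17058448  0.18085988] [-0.0081819   0.19018381 -2.6157656 ]
S [309.3 197.6] [(7, array([309.  , 197.71])), (1, array([296., 204.])), (1, array([298., 205.])), (1, array([300., 206.])), (1, array([302., 207.])), (1, array([304., 208.])), (1, array([306., 209.]))]
T [362.7 213.4] [(16, array([363. , 213.5]))]
W [280.6  97.1] [(85, array([280.78,  94.39]))]
S [338.  219.6] [(6, array([338. , 219.5]))]
T [358.1 257.9] []
W [280.9 191.2] [(54, array([281.02, 190.07]))]
turn [-0.004  0.883 -0.003] then shift [0.321 0.001 0.412] | shift before [0.466 0.001 0.236]
```

Run:
```python
from h import *
S,T,W=camera_info('scene'),camera_info('top'),dict(np.load('w5.npz'))
print(tri([(S,(309,197.71)),(T,(363.2,213.4)),(W,(280.78,94.39))]))
print(tri([(S,(338,219.5)),(W,(281,190))]))
```

```text
(array([ 0.63185585, -0.17909141,  0.04571168]), [np.float64(0.0001016607322165342), np.float64(0.0012636190691521893), np.float64(0.0012456467962095694)])
(array([ 0.53528144, -0.17145653,  0.02270331]), [np.float64(0.00044745169296591303), np.float64(0.00044745169296581247)])
```

Emit:
drive_tool(
  series=[
    {"x": 0,"y": 0,"z": 0,"ax": 0,"ay": 0.177,"az": 0,"gripper": 10},
    {"x": 0,"y": 0,"z": 0,"ax": 0,"ay": 0.177,"az": 0,"gripper": 10},
    {"x": 0,"y": 0,"z": 0,"ax": 0,"ay": 0.177,"az": 0,"gripper": 10},
    {"x": 0,"y": 0,"z": 0,"ax": 0,"ay": 0.177,"az": 0,"gripper": 10},
    {"x": 0,"y": 0,"z": 0,"ax": 0,"ay": 0.177,"az": 0,"gripper": 10},
    {"x": 0.16,"y": 0,"z": 0,"ax": 0,"ay": 0,"az": 0,"gripper": 10},
    {"x": 0.16,"y": 0,"z": 0,"ax": 0,"ay": 0,"az": 0,"gripper": 10},
    {"x": 0,"y": 0,"z": 0.2,"ax": 0,"ay": 0,"az": 0,"gripper": 10},
    {"x": 0,"y": 0,"z": 0.15,"ax": 0,"ay": 0,"az": 0,"gripper": 10},
    {"x": 0,"y": 0,"z": 0,"ax": 0,"ay": 0,"az": 0,"gripper": 10},
    {"x": 0,"y": 0,"z": 0,"ax": 0,"ay": 0,"az": 0,"gripper": 10},
    {"x": 0,"y": 0,"z": 0,"ax": 0,"ay": 0,"az": 0,"gripper": 10},
    {"x": 0,"y": 0,"z": 0,"ax": 0,"ay": 0,"az": 0,"gripper": 10},
  ],
)

```text
time: 14.83
ee_pos: [0.5783, -0.1736, 0.1639]
tool_rot: [[0.907, -0.078, 0.414], [-0.072, -0.997, -0.03], [0.415, -0.003, -0.91]]
contact_force: [0.7, 0.6, -3.5]
finger_gap: 0.0229
finger_force: 50.0
```

Run:
```python
from h import *
d=np.array([.6315,-.179,.046]);R=axes(-4.5,25);go(d-R[:,2]*(.090+.010)+.001*R[:,0],R)
s=env.state();p,Q=s['ee_pos'],s['tool_rot'];print(p,s['contact_force'])
S=camera_info('scene');a=save('scene','s6.png');W=camera_info('wrist');s=env.state();w=save('wrist','w6.png')
tip=p+.090*Q[:,2]-.001*Q[:,0];print(tip,proj(S,tip).round(1),proj(S,d).round(1),proj(W,tip).round(1),proj(W,d).round(1))
print(reds(a,proj(S,d),8),reds(w,proj(W,d),20))
x,y=(proj(S,tip)-[25,30]).astype(int);u,v=(proj(W,d)-[40,45]).astype(int);print(x,y,u,v)
m=np.hstack([cv2.resize(a[y:y+60,x:x+50],(400,480),interpolation=cv2.INTER_CUBIC),cv2.resize(w[v:v+96,u:u+80],(400,480),interpolation=cv2.INTER_CUBIC)])[:,:,::-1];cv2.imwrite('pics/m6.png',m)
```

```text
turn [-0.006  0.016 -0.001] then shift [-0.004  0.012  0.294] | shift before [-0.001  0.013  0.294]
[ 0.57829915 -0.1736221   0.16388872] [ 0.65396941  0.63357242 -3.47317214]
[ 0.61467311 -0.17620527  0.08160105] [314.7 189.3] [309.1 197.7] [280.  209.8] [281.7 198.9]
[(7, array([309.  , 197.71]))] [(41, array([281.07, 197.71]))]
289 159 241 153
```

View pics/m6.png

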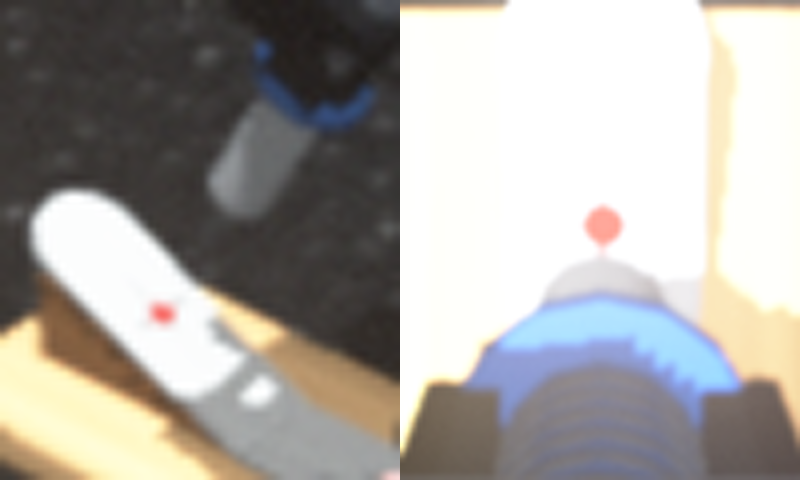

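The dot is at scene (309,197.7) and wrist (281,197.7), and the punch axis lines up with it in both views. I'll approach now.

Emit:
drive_tool(
  series=[
    {"x": 0,"y": 0.012,"z": 0.1,"ax": -0.006,"ay": 0.016,"az": 0,"gripper": 10},
    {"x": 0,"y": 0,"z": 0.1,"ax": 0,"ay": 0,"az": 0,"gripper": 10},
    {"x": 0,"y": 0,"z": 0.08,"ax": 0,"ay": 0,"az": 0,"gripper": 10},
    {"x": 0,"y": 0,"z": 0,"ax": 0,"ay": 0,"az": 0,"gripper": 10},
    {"x": 0,"y": 0,"z": 0,"ax": 0,"ay": 0,"az": 0,"gripper": 10},
    {"x": 0,"y": 0,"z": 0,"ax": 0,"ay": 0,"az": 0,"gripper": 10},
    {"x": 0,"y": 0,"z": 0,"ax": 0,"ay": 0,"az": 0,"gripper": 10},
  ],
)

```text
time: 15.52
ee_pos: [0.5902, -0.1757, 0.1383]
tool_rot: [[0.903, -0.079, 0.421], [-0.072, -0.997, -0.033], [0.423, -0.0, -0.906]]
contact_force: [-0.1, -0.1, -3.6]
finger_gap: 0.0237
finger_force: 50.0
```

```bash
cat >> h.py <<'E'
def chk():
    d=np.array([.6315,-.179,.046]);R=axes(-4.5,25);f=[]
    for i in range(3): f.append(env.state()['contact_force']);grab_frame('top')
    s=env.state();f.append(s['contact_force']);go(d-R[:,2]*.090+.001*R[:,0],R);print('axial',np.round(-np.array(f)@R[:,2],1),s['ee_pos'],s['time'])
E
python3 -c "from h import *;chk()"
```

```text
turn [-0.    -0.    -0.001] then shift [-0.005  0.     0.112] | shift before [-0.005  0.     0.112]
axial [-3.2 -1.9 -1.7 -1.8] [ 0.59019977 -0.17572313  0.13835681] 15.6667
```

Emit:
drive_tool(
  series=[
    {"x": 0,"y": 0,"z": 0.04,"ax": 0,"ay": 0,"az": 0,"gripper": 10},
    {"x": 0,"y": 0,"z": 0.04,"ax": 0,"ay": 0,"az": 0,"gripper": 10},
    {"x": 0,"y": 0,"z": 0,"ax": 0,"ay": 0,"az": 0,"gripper": 10},
    {"x": 0,"y": 0,"z": 0,"ax": 0,"ay": 0,"az": 0,"gripper": 10},
  ],
)

```text
time: 16.0
ee_pos: [0.5934, -0.1758, 0.1303]
tool_rot: [[0.904, -0.079, 0.42], [-0.072, -0.997, -0.032], [0.422, -0.001, -0.907]]
contact_force: [-0.2, -0.4, -2.4]
finger_gap: 0.0229
finger_force: 50.0
```

Emit:
drive_tool(
  series=[
    {"x": 0,"y": 0,"z": 0.02,"ax": 0,"ay": 0,"az": 0,"gripper": 10},
    {"x": 0,"y": 0,"z": 0,"ax": 0,"ay": 0,"az": 0,"gripper": 10},
    {"x": 0,"y": 0,"z": 0,"ax": 0,"ay": 0,"az": 0,"gripper": 10},
  ],
)

```text
time: 16.25
ee_pos: [0.5944, -0.176, 0.1289]
tool_rot: [[0.904, -0.079, 0.421], [-0.072, -0.997, -0.033], [0.422, -0.0, -0.906]]
contact_force: [-0.5, 0.5, -2.5]
finger_gap: 0.0229
finger_force: 50.0
```

Emit:
drive_tool(
  series=[
    {"x": 0,"y": 0,"z": 0.02,"ax": 0,"ay": 0,"az": 0,"gripper": 10},
    {"x": 0,"y": 0,"z": 0,"ax": 0,"ay": 0,"az": 0,"gripper": 10},
    {"x": 0,"y": 0,"z": 0,"ax": 0,"ay": 0,"az": 0,"gripper": 10},
  ],
)

```text
time: 16.5
ee_pos: [0.5951, -0.1761, 0.1275]
tool_rot: [[0.903, -0.079, 0.421], [-0.072, -0.997, -0.033], [0.423, -0.0, -0.906]]
contact_force: [-3.4, 0.7, 1.4]
finger_gap: 0.0228
finger_force: 50.0
```

```bash
python3 -c "from h import *;chk()"
```

```text
turn [-0.     0.    -0.001] then shift [-0.003  0.001 -0.008] | shift before [-0.003  0.001 -0.008]
axial [2.7 2.1 2.2 1.8] [ 0.59514427 -0.17605245  0.12740636] 16.65
```

Emit:
drive_tool(
  series=[
    {"x": 0,"y": 0,"z": 0.025,"ax": 0,"ay": 0,"az": 0,"gripper": 10},
    {"x": 0,"y": 0,"z": 0,"ax": 0,"ay": 0,"az": 0,"gripper": 10},
    {"x": 0,"y": 0,"z": 0,"ax": 0,"ay": 0,"az": 0,"gripper": 10},
  ],
)

```text
time: 16.9
ee_pos: [0.5963, -0.1762, 0.1252]
tool_rot: [[0.903, -0.079, 0.421], [-0.072, -0.997, -0.033], [0.423, -0.0, -0.906]]
contact_force: [-4.9, 0.8, 4.9]
finger_gap: 0.0232
finger_force: 50.0
```

Emit:
drive_tool(
  series=[
    {"x": 0,"y": 0,"z": 0.025,"ax": 0,"ay": 0,"az": 0,"gripper": 10},
    {"x": 0,"y": 0,"z": 0,"ax": 0,"ay": 0,"az": 0,"gripper": 10},
    {"x": 0,"y": 0,"z": 0,"ax": 0,"ay": 0,"az": 0,"gripper": 10},
  ],
)

```text
time: 17.15
ee_pos: [0.5973, -0.1763, 0.123]
tool_rot: [[0.903, -0.079, 0.422], [-0.072, -0.997, -0.033], [0.423, -0.0, -0.906]]
contact_force: [-5.3, -0.3, 7.0]
finger_gap: 0.0235
finger_force: 50.0
```

```bash
python3 -c "from h import *;chk()"
```

```text
turn [-0.    -0.    -0.001] then shift [-0.005  0.001 -0.056] | shift before [-0.005  0.001 -0.056]
axial [8.5 7.7 8.8 8.1] [ 0.59728255 -0.17624124  0.12310468] 17.3
```

Emit:
drive_tool(
  series=[
    {"x": 0,"y": 0,"z": 0.02,"ax": 0,"ay": 0,"az": 0,"gripper": 10},
    {"x": 0,"y": 0,"z": 0,"ax": 0,"ay": 0,"az": 0,"gripper": 10},
    {"x": 0,"y": 0,"z": 0,"ax": 0,"ay": 0,"az": 0,"gripper": 10},
  ],
)

```text
time: 17.55
ee_pos: [0.5982, -0.1763, 0.1212]
tool_rot: [[0.903, -0.079, 0.421], [-0.072, -0.997, -0.033], [0.423, -0.0, -0.906]]
contact_force: [-3.8, 0.8, 5.3]
finger_gap: 0.0231
finger_force: 50.0
```

Emit:
drive_tool(
  series=[
    {"x": 0,"y": 0,"z": 0.012,"ax": 0,"ay": 0,"az": 0,"gripper": 10},
    {"x": 0,"y": 0,"z": 0,"ax": 0,"ay": 0,"az": 0,"gripper": 10},
    {"x": 0,"y": 0,"z": 0,"ax": 0,"ay": 0,"az": 0,"gripper": 10},
  ],
)

```text
time: 17.8
ee_pos: [0.5987, -0.1764, 0.12]
tool_rot: [[0.903, -0.079, 0.421], [-0.072, -0.997, -0.033], [0.423, -0.0, -0.906]]
contact_force: [-3.6, 1.3, 4.4]
finger_gap: 0.0229
finger_force: 50.0
```

```bash
python3 -c "from h import *;chk()"
```

```text
turn [-0.     0.    -0.001] then shift [-0.004  0.001 -0.092] | shift before [-0.004  0.001 -0.092]
axial [5.6 6.4 5.5 6.4] [ 0.5987358  -0.17636412  0.11985092] 17.95
```

Emit:
drive_tool(
  series=[
    {"x": 0,"y": 0,"z": 0.014,"ax": 0,"ay": 0,"az": 0,"gripper": 10},
    {"x": 0,"y": 0,"z": 0,"ax": 0,"ay": 0,"az": 0,"gripper": 10},
    {"x": 0,"y": 0,"z": 0,"ax": 0,"ay": 0,"az": 0,"gripper": 10},
  ],
)

```text
time: 18.2
ee_pos: [0.5994, -0.1765, 0.1183]
tool_rot: [[0.904, -0.079, 0.421], [-0.072, -0.997, -0.033], [0.422, -0.0, -0.906]]
contact_force: [-2.3, 1.2, 2.4]
finger_gap: 0.0232
finger_force: 50.0
```

```bash
python3 -c "from h import *;chk()"
```

```text
turn [-0.     0.001 -0.001] then shift [-0.003  0.    -0.108] | shift before [-0.003  0.    -0.108]
axial [3.2 3.3 3.9 3.8] [ 0.59934609 -0.17643345  0.11831031] 18.35
```

The second mark is made: peak passed, 6 N at about 11 mm. I'll retract along the axis and head back to the cradle.

Emit:
drive_tool(
  series=[
    {"x": 0,"y": 0,"z": -0.1,"ax": 0,"ay": 0,"az": 0,"gripper": 10},
    {"x": 0,"y": 0,"z": -0.15,"ax": 0,"ay": 0,"az": 0,"gripper": 10},
    {"x": 0,"y": 0,"z": -0.2,"ax": 0,"ay": 0,"az": 0,"gripper": 10},
    {"x": 0,"y": 0,"z": -0.25,"ax": 0,"ay": 0,"az": 0,"gripper": 10},
    {"x": 0,"y": 0,"z": -0.25,"ax": 0,"ay": 0,"az": 0,"gripper": 10},
    {"x": 0,"y": 0,"z": -0.2,"ax": 0,"ay": 0,"az": 0,"gripper": 10},
    {"x": 0,"y": 0,"z": -0.1,"ax": 0,"ay": 0,"az": 0,"gripper": 10},
    {"x": 0,"y": 0,"z": 0,"ax": 0,"ay": 0,"az": 0,"gripper": 10},
    {"x": 0,"y": 0,"z": 0,"ax": 0,"ay": 0,"az": 0,"gripper": 10},
    {"x": 0,"y": 0,"z": 0,"ax": 0,"ay": 0,"az": 0,"gripper": 10},
  ],
)

```text
time: 19.18
ee_pos: [0.5462, -0.172, 0.2305]
tool_rot: [[0.904, -0.079, 0.419], [-0.072, -0.997, -0.032], [0.421, -0.001, -0.907]]
contact_force: [0.4, -1.2, -2.9]
finger_gap: 0.0232
finger_force: 50.0
```

Run:
```python
from h import *
G=np.load('grasp.npz');go(G['p']-.14*G['R'][:,2],G['R']);s=env.state();print(s['ee_pos'],s['contact_force'],s['time'])
```

```text
turn [ 0.307  0.007 -0.668] then shift [ 0.348 -3.58   0.129] | shift before [-0.845 -3.474 -0.417]
[ 0.54623257 -0.1719898   0.23053766] [ 0.4402249  -1.16257806 -2.92282518] 19.1833
```

Emit:
drive_tool(
  series=[
    {"x": 0,"y": 0,"z": 0,"ax": 0.0767,"ay": 0.002,"az": -0.167,"gripper": 10},
    {"x": 0,"y": 0,"z": 0,"ax": 0.0767,"ay": 0.002,"az": -0.167,"gripper": 10},
    {"x": 0,"y": 0,"z": 0,"ax": 0.0767,"ay": 0.002,"az": -0.167,"gripper": 10},
    {"x": 0,"y": 0,"z": 0,"ax": 0.0767,"ay": 0.002,"az": -0.167,"gripper": 10},
    {"x": 0.029,"y": -0.298,"z": 0.01,"ax": 0,"ay": 0,"az": 0,"gripper": 10},
    {"x": 0.029,"y": -0.298,"z": 0.01,"ax": 0,"ay": 0,"az": 0,"gripper": 10},
    {"x": 0.029,"y": -0.298,"z": 0.01,"ax": 0,"ay": 0,"az": 0,"gripper": 10},
    {"x": 0.029,"y": -0.298,"z": 0.01,"ax": 0,"ay": 0,"az": 0,"gripper": 10},
    {"x": 0.029,"y": -0.298,"z": 0.01,"ax": 0,"ay": 0,"az": 0,"gripper": 10},
    {"x": 0.029,"y": -0.298,"z": 0.01,"ax": 0,"ay": 0,"az": 0,"gripper": 10},
    {"x": 0.029,"y": -0.298,"z": 0.01,"ax": 0,"ay": 0,"az": 0,"gripper": 10},
    {"x": 0.029,"y": -0.298,"z": 0.01,"ax": 0,"ay": 0,"az": 0,"gripper": 10},
    {"x": 0.029,"y": -0.298,"z": 0.01,"ax": 0,"ay": 0,"az": 0,"gripper": 10},
    {"x": 0.029,"y": -0.298,"z": 0.01,"ax": 0,"ay": 0,"az": 0,"gripper": 10},
    {"x": 0.029,"y": -0.298,"z": 0.01,"ax": 0,"ay": 0,"az": 0,"gripper": 10},
    {"x": 0.029,"y": -0.298,"z": 0.01,"ax": 0,"ay": 0,"az": 0,"gripper": 10},
    {"x": 0,"y": 0,"z": 0,"ax": 0,"ay": 0,"az": 0,"gripper": 10},
    {"x": 0,"y": 0,"z": 0,"ax": 0,"ay": 0,"az": 0,"gripper": 10},
    {"x": 0,"y": 0,"z": 0,"ax": 0,"ay": 0,"az": 0,"gripper": 10},
    {"x": 0,"y": 0,"z": 0,"ax": 0,"ay": 0,"az": 0,"gripper": 10},
  ],
)

```text
time: 20.85
ee_pos: [0.4802, 0.1801, 0.2342]
tool_rot: [[0.868, 0.283, 0.408], [0.257, -0.959, 0.119], [0.425, 0.002, -0.905]]
contact_force: [0.3, 0.4, -2.5]
finger_gap: 0.0228
finger_force: 50.0
```

Run:
```python
from h import *
G=np.load('grasp.npz');go(G['p']-.14*G['R'][:,2],G['R']);s=env.state();print(s['ee_pos'],s['contact_force'],s['time'])
```

```text
turn [ 0.004 -0.002 -0.002] then shift [-0.003 -0.017  0.008] | shift before [-0.003 -0.017  0.008]
[0.48018132 0.18014901 0.23416856] [ 0.32743742  0.40114674 -2.45498124] 20.85
```

Emit:
drive_tool(
  series=[
    {"x": 0.015,"y": -0.017,"z": 0.0,"ax": 0.004,"ay": -0.002,"az": -0.002,"gripper": 10},
    {"x": 0,"y": 0,"z": 0.2,"ax": 0,"ay": 0,"az": 0,"gripper": 10},
    {"x": 0,"y": 0,"z": 0.2,"ax": 0,"ay": 0,"az": 0,"gripper": 10},
    {"x": 0,"y": 0,"z": 0.2,"ax": 0,"ay": 0,"az": 0,"gripper": 10},
    {"x": 0,"y": 0,"z": 0.2,"ax": 0,"ay": 0,"az": 0,"gripper": 10},
    {"x": 0,"y": 0,"z": 0.2,"ax": 0,"ay": 0,"az": 0,"gripper": 10},
    {"x": 0,"y": 0,"z": 0.15,"ax": 0,"ay": 0,"az": 0,"gripper": 10},
    {"x": 0,"y": 0,"z": 0.1,"ax": 0,"ay": 0,"az": 0,"gripper": 10},
    {"x": 0,"y": 0,"z": 0.05,"ax": 0,"ay": 0,"az": 0,"gripper": 10},
    {"x": 0,"y": 0,"z": 0,"ax": 0,"ay": 0,"az": 0,"gripper": 10},
    {"x": 0,"y": 0,"z": 0,"ax": 0,"ay": 0,"az": 0,"gripper": 10},
    {"x": 0,"y": 0,"z": 0,"ax": 0,"ay": 0,"az": 0,"gripper": 10},
  ],
)

```text
time: 21.85
ee_pos: [0.5339, 0.1983, 0.1184]
tool_rot: [[0.867, 0.286, 0.408], [0.259, -0.958, 0.121], [0.426, 0.001, -0.905]]
contact_force: [-0.0, 0.2, -3.1]
finger_gap: 0.0233
finger_force: 50.0
```

Run:
```python
from h import *
G=np.load('grasp.npz');go(G['p'],G['R']);s=env.state();print(s['ee_pos'],s['contact_force'],s['contact_force']@G['R'],s['time'])
```

```text
turn [-0.    -0.004  0.002] then shift [-0.027  0.005  0.119] | shift before [-0.027  0.005  0.119]
[0.53393436 0.19829775 0.11844981] [-0.02557348  0.2088879  -3.13753557] [-1.29771817 -0.20973791  2.85663354] 21.85
```

No contact so far, with 12 mm to go. I'll lower in small steps.

Emit:
drive_tool(
  series=[
    {"x": -0.01,"y": 0,"z": 0.04,"ax": 0,"ay": 0,"az": 0,"gripper": 10},
    {"x": 0,"y": 0,"z": 0.03,"ax": 0,"ay": 0,"az": 0,"gripper": 10},
    {"x": 0,"y": 0,"z": 0,"ax": 0,"ay": 0,"az": 0,"gripper": 10},
    {"x": 0,"y": 0,"z": 0,"ax": 0,"ay": 0,"az": 0,"gripper": 10},
  ],
)

```text
time: 22.18
ee_pos: [0.5356, 0.1993, 0.1111]
tool_rot: [[0.867, 0.286, 0.407], [0.26, -0.958, 0.121], [0.425, 0.001, -0.905]]
contact_force: [0.4, 0.2, -2.7]
finger_gap: 0.0233
finger_force: 50.0
```

Emit:
drive_tool(
  series=[
    {"x": 0,"y": 0,"z": 0.02,"ax": 0,"ay": 0,"az": 0,"gripper": 10},
    {"x": 0,"y": 0,"z": 0,"ax": 0,"ay": 0,"az": 0,"gripper": 10},
    {"x": 0,"y": 0,"z": 0,"ax": 0,"ay": 0,"az": 0,"gripper": 10},
  ],
)

```text
time: 22.43
ee_pos: [0.5364, 0.1996, 0.1092]
tool_rot: [[0.867, 0.286, 0.407], [0.26, -0.958, 0.121], [0.425, 0.001, -0.905]]
contact_force: [0.5, 0.2, -3.2]
finger_gap: 0.0231
finger_force: 50.0
```

Emit:
drive_tool(
  series=[
    {"x": 0,"y": 0,"z": 0.015,"ax": 0,"ay": 0,"az": 0,"gripper": 10},
    {"x": 0,"y": 0,"z": 0,"ax": 0,"ay": 0,"az": 0,"gripper": 10},
    {"x": 0,"y": 0,"z": 0,"ax": 0,"ay": 0,"az": 0,"gripper": 10},
  ],
)

```text
time: 22.68
ee_pos: [0.537, 0.1997, 0.1078]
tool_rot: [[0.867, 0.286, 0.407], [0.26, -0.958, 0.121], [0.425, 0.001, -0.905]]
contact_force: [-0.9, -0.9, -3.8]
finger_gap: 0.023
finger_force: 50.0
```

Run:
```python
from h import *
G=np.load('grasp.npz');go(G['p'],G['R']);s=env.state();print(s['ee_pos'],s['contact_force'],s['contact_force']@G['R'],s['time'])
```

```text
turn [-0.001 -0.002  0.003] then shift [-0.012  0.01   0.008] | shift before [-0.012  0.01   0.008]
[0.53704291 0.19969524 0.1077731 ] [-0.86300995 -0.93633965 -3.8191543 ] [-2.60940806  0.6490052   2.99620418] 22.6833
```

Emit:
drive_tool(
  series=[
    {"x": -0.01,"y": 0.01,"z": 0.005,"ax": 0,"ay": 0,"az": 0,"gripper": 10},
    {"x": 0,"y": 0,"z": 0,"ax": 0,"ay": 0,"az": 0,"gripper": 10},
    {"x": 0,"y": 0,"z": 0,"ax": 0,"ay": 0,"az": 0,"gripper": 10},
  ],
)

```text
time: 22.93
ee_pos: [0.5366, 0.1985, 0.107]
tool_rot: [[0.867, 0.286, 0.407], [0.259, -0.958, 0.121], [0.425, 0.001, -0.905]]
contact_force: [0.4, 0.0, -3.1]
finger_gap: 0.0233
finger_force: 50.0
```

Emit:
drive_tool(
  series=[
    {"x": 0,"y": 0,"z": 0.01,"ax": 0,"ay": 0,"az": 0,"gripper": 10},
    {"x": 0,"y": 0,"z": 0,"ax": 0,"ay": 0,"az": 0,"gripper": 10},
    {"x": 0,"y": 0,"z": 0,"ax": 0,"ay": 0,"az": 0,"gripper": 10},
  ],
)

```text
time: 23.18
ee_pos: [0.5369, 0.1986, 0.1066]
tool_rot: [[0.867, 0.286, 0.408], [0.259, -0.958, 0.121], [0.425, 0.001, -0.905]]
contact_force: [-3.7, -2.1, 3.9]
finger_gap: 0.0235
finger_force: 50.0
```

Run:
```python
from h import *
G=np.load('grasp.npz');go(G['p'],G['R'])
for i in range(3):
    s=env.state();print(s['ee_pos'],s['contact_force']@G['R'],s['time']);grab_frame('top')
```

```text
turn [-0.001 -0.003  0.003] then shift [-0.003 -0.001 -0.   ] | shift before [-0.003 -0.001 -0.   ]
[0.53688971 0.19856328 0.10662105] [-2.07649033  0.9298665  -5.32312669] 23.1833
[0.53685585 0.19856162 0.10659383] [-1.31901562  0.53520667 -7.02390907] 23.2333
[0.53685905 0.19857718 0.10659817] [-1.86549938  0.66762264 -6.50989245] 23.2833
```

The collar bears on the vee at the original grasp pose, within 0.3 mm. I'll ease off and release.

Emit:
drive_tool(
  newtons=8,
  series=[
    {"x": 0,"y": 0,"z": -0.005,"ax": 0,"ay": 0,"az": 0,"gripper": 10},
    {"x": 0,"y": 0,"z": 0,"ax": 0,"ay": 0,"az": 0,"gripper": 10},
    {"x": 0,"y": 0,"z": 0,"ax": 0,"ay": 0,"az": 0,"gripper": 27},
    {"x": 0,"y": 0,"z": 0,"ax": 0,"ay": 0,"az": 0,"gripper": 30},
    {"x": 0,"y": 0,"z": 0,"ax": 0,"ay": 0,"az": 0,"gripper": 40},
    {"x": 0,"y": 0,"z": 0,"ax": 0,"ay": 0,"az": 0,"gripper": 87},
    {"x": 0,"y": 0,"z": 0,"ax": 0,"ay": 0,"az": 0,"gripper": 87},
    {"x": 0,"y": 0,"z": 0,"ax": 0,"ay": 0,"az": 0,"gripper": 87},
    {"x": 0,"y": 0,"z": 0,"ax": 0,"ay": 0,"az": 0,"gripper": 87},
    {"x": 0,"y": 0,"z": 0,"ax": 0,"ay": 0,"az": 0,"gripper": 87},
    {"x": 0,"y": 0,"z": 0,"ax": 0,"ay": 0,"az": 0,"gripper": 87},
    {"x": 0,"y": 0,"z": 0,"ax": 0,"ay": 0,"az": 0,"gripper": 87},
    {"x": 0,"y": 0,"z": 0,"ax": 0,"ay": 0,"az": 0,"gripper": 87},
    {"x": 0,"y": 0,"z": 0,"ax": 0,"ay": 0,"az": 0,"gripper": 87},
    {"x": 0,"y": 0,"z": 0,"ax": 0,"ay": 0,"az": 0,"gripper": 87},
  ],
)

```text
time: 24.58
ee_pos: [0.5369, 0.1986, 0.1066]
tool_rot: [[0.867, 0.286, 0.407], [0.26, -0.958, 0.121], [0.425, 0.001, -0.905]]
contact_force: [0.0, -0.3, 0.0]
finger_gap: 0.0857
finger_force: 0.0
```

Emit:
drive_tool(
  series=[
    {"x": 0,"y": 0,"z": -0.05,"ax": 0,"ay": 0,"az": 0,"gripper": 87},
    {"x": 0,"y": 0,"z": -0.1,"ax": 0,"ay": 0,"az": 0,"gripper": 87},
    {"x": 0,"y": 0,"z": -0.2,"ax": 0,"ay": 0,"az": 0,"gripper": 87},
    {"x": 0,"y": 0,"z": -0.2,"ax": 0,"ay": 0,"az": 0,"gripper": 87},
    {"x": 0,"y": 0,"z": -0.2,"ax": 0,"ay": 0,"az": 0,"gripper": 87},
    {"x": 0,"y": 0,"z": -0.25,"ax": 0,"ay": 0,"az": 0,"gripper": 87},
    {"x": 0,"y": 0,"z": -0.25,"ax": 0,"ay": 0,"az": 0,"gripper": 87},
    {"x": 0,"y": 0,"z": -0.15,"ax": 0,"ay": 0,"az": 0,"gripper": 87},
    {"x": 0,"y": 0,"z": 0,"ax": 0,"ay": 0,"az": 0,"gripper": 87},
    {"x": 0,"y": 0,"z": 0,"ax": 0,"ay": 0,"az": 0,"gripper": 87},
    {"x": 0,"y": 0,"z": 0,"ax": 0,"ay": 0,"az": 0,"gripper": 87},
    {"x": 0,"y": 0,"z": 0,"ax": 0,"ay": 0,"az": 0,"gripper": 87},
  ],
)

```text
time: 25.58
ee_pos: [0.4796, 0.1816, 0.2321]
tool_rot: [[0.868, 0.286, 0.405], [0.26, -0.958, 0.121], [0.423, 0.0, -0.906]]
contact_force: [-0.5, 0.2, 0.5]
finger_gap: 0.0868
finger_force: 0.0
```

Run:
```python
from h import *
W=camera_info('wrist');w=save('wrist','w7.png');a=save('scene','s7.png');s=env.state();print(s['ee_pos'],s['contact_force'],s['time'])
g=np.load('g.npy');c=g+.033*-axes(16.5,25)[:,2];u,v=proj(W,c).round().astype(int)
im=w[v-20:v+20,u-20:u+20].astype(int);m=(im.min(2)>170).astype(np.uint8);k,l,st,ce=cv2.connectedComponentsWithStats(m);i=1+st[1:,4].argmax()
print(proj(W,c),ce[i]+[u-20,v-20])
b=cv2.imread('pics/s0.png');P=np.hstack([x[230:340,190:290] for x in(b,a[:,:,::-1])]);cv2.imwrite('pics/m7.png',cv2.resize(P,None,fx=4,fy=4))
```

```text
[0.47963675 0.181627   0.23202294] [-0.34197016 -0.2283471   0.22574598] 25.6833
[279.17341562 208.27004248] [279.35728543 204.78043912]
```

View pics/m7.png

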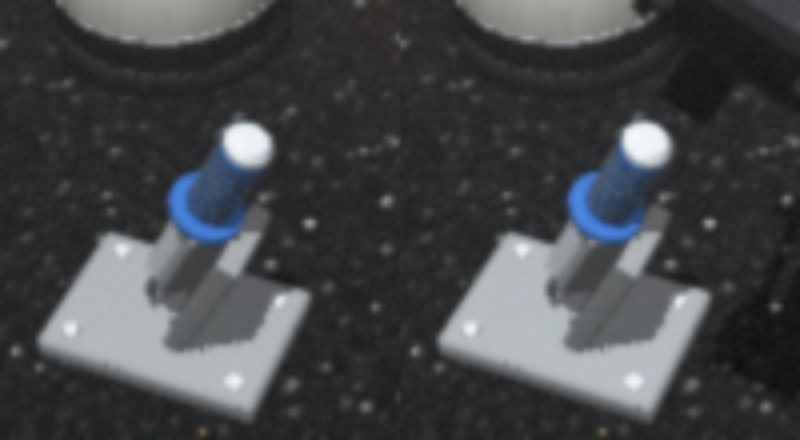

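The before and after crops match: the cap is at crop (247,145) before and (246,145) after, so the punch is back in its seat and the gripper is clear.

```bash
python3 -c "
from rig import env;print(env.finish_job())"
```

```text
the job is handed in; nothing more can be done
None
```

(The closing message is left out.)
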